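# Make up a rivet kit pallet: pinwheel layer of cases and a flush set in the cradle

## Task

Make up the kit pallet: bring the three rivet cases from the bench and set each one down, without dropping it, inside an empty outline on the slab, so that the four cases form the flat interlocking pinwheel layer begun by the case already lying there. When the layer is complete, take the flush set with the wide head out of the walnut stand and lay it on its side in the V cradle of the slab, shank in both notches and roughly centred, head overhanging either end. Leave the case already laid, the other flush sets, the anvil, the dish and the pliers where they are.

Things in the scene. Friction and masses are not known exactly. Their poses are not given: they have to be found in the camera images.
- slab: fixed pale wooden pallet slab, 280 (its x) by 190 (its y) mm, deck top 24 mm above the bench; origin: centre of its underside. Four 116 x 58 mm outlines of dark lines in the deck form a pinwheel around an empty 58 mm square centred at slab x -45, y 0 mm. The V cradle is at its +x (far) end. Turned up to 0.12 rad; lies left or right of the robot, the stand on the other side
- spot_a (a point): centre of outline a at deck height (slab x -74, y -58 mm), long along slab x; case_1 already lies in it. The point's axes are the slab's
- spot_b (a point): centre of outline b at deck height (slab x +13, y -29 mm), long along slab y; empty at the start
- spot_c (a point): centre of outline c at deck height (slab x -16, y +58 mm), long along slab x; empty at the start
- spot_d (a point): centre of outline d at deck height (slab x -103, y +29 mm), long along slab y; empty at the start
- cradle (a point): middle of the V cradle, on the line (along slab y) where the axis of a 20 mm shank comes to lie: slab x +104, y 0, 45 mm above the deck. Two dark wooden 90 degree V notches, each 14 mm thick, centred at slab y +38 and -38 mm, at most 36 mm wide along slab x, tops 46 mm above the deck. The outlines begin 62 mm away towards slab -x
- case_1: the rivet case already in outline a; same shape as case_2
- case_2: loose grey steel rivet case on the bench, 110 (its x) by 52 (its y) by 42 mm high, fixed dark handle on top: a bar 68 mm long along case x, 14 mm wide, 58 to 72 mm above the case's underside, on two posts. Origin: centre of the underside. 0.3 to 0.6 kg. The same either way round
- case_3: rivet case like case_2; any loose case may go in any empty outline
- case_4: rivet case like case_2
- stand: fixed walnut stand, a block 60 (its x) by 270 (its y) by 50 mm high, with four 23 mm square holes 40 mm deep in a row along its y at -108, -36, +36, +108 mm, one flush set upright in each, heads up; origin: on the bench, 40 mm from the block's middle towards the robot (the row of holes is at stand x +40 mm)
- set_wide: the wide-headed chrome flush set: shank 20 mm diameter, 106 mm long, then a head 42 mm diameter, 20 mm thick; origin: centre of the foot, z along the shank to the head (head's centre z +116, centre of mass about z +80 mm). Starts upright in any of the four holes, foot 10 mm and head 116 to 136 mm above the bench. 0.3 to 0.6 kg
- set_mid (a point): middle of the wide-headed set's shank, 53 mm from its foot
- set_2: narrow-headed chrome flush set in the stand, same length, head only 27 mm diameter; leave it; origin at its foot
- set_3: narrow-headed flush set like set_2; leave it
- set_4: narrow-headed flush set like set_2; leave it
- anvil: heavy round brass rivet anvil, 80 mm diameter, 42 mm high, on the bench at the far side; origin: centre of its underside; leave it
- dish: round white ceramic sorting dish, 100 mm diameter, 28 mm high, at the far side; origin: centre of its underside; leave it
- pliers: red-handled cleco pliers lying flat at the far side, about 175 mm long along their x, 70 mm wide, 16 mm high; origin at the pivot; leave them
There are look-alikes about, which are no part of the job. What is shaped like the set_wide but red is not meant. Leave any green look-alike of the case_3 alone.

How it is judged:
By the outcome, as a careful person would: the job done as asked, in the order asked, and still so for the second after the job is handed in, with the robot touching nothing.
It also fails if it takes over 72 s, if anything falls off the work surface, if the arm or the gripper's body presses on something with over 40 N, if the wrist force passes 120 N, or if a joint passes its speed limit or range.

## Robot

A 6-joint arm with a two-finger parallel gripper is mounted at the origin on the work surface. World frame = base frame: x ahead of the robot, y to its left, z up, the work surface at z = 0. Lengths are in m, angles in rad, forces in N, time in s.
With the tool pointing down it reaches from about 0.35 to 0.975 m from the base axis. Payload 4.9 kg.
Tool frame: the origin (TCP) lies at the very end of the fingers, on their centre line; the grasp point (between the pads) lies 19 mm behind it; z points along the fingers, y is the line along which they close (so a half turn about z gives the same grasp; the last joint's range is limited). The gripper opens to 85 mm and grips with 20 to 120 N. Pads are 22 mm wide; open, the fingers measure 114 mm over their backs; the gripper's body (76 mm by 85 mm) begins 54 mm behind the grasp point. The pads swing forward as they close: fully open they stand 13 mm farther back than shut.
Start: joints at [1.206, 0.053, 1.613, -0, 1.476, -0.119], TCP at [0.152, 0.606, 0.231] pointing down, gripper open.
Joint ranges: [-3.01, 3.01], [-1.01, 2.22], [0.06, 2.58], [-1.02, 4.17], [0.09, 2.62], [-3.14, 3.14]. Speed limits (rad/s): [2.57, 2.57, 3.14, 3.14, 3.14, 3.14].

## Interface

Orientations are given as a unit quaternion [w, x, y, z].
In Python, from plant import monitor, vision, manip gives the robot as it stands. The module is installed in compiled form; this text tells all that it offers.
- The arm moves only by the tool arm_command, never from a script. Its argument "rows" is a list of rows, each a list of 3 entries, a list of its own where there are three numbers: the finger opening in mm, from 0 to 85.4, then the shift along the world's x, y, z in units of 30 cm (1.0 is 30 cm), then the turn, a rotation vector about the world's x, y, z in units of pi/2 rad (1.0 is pi/2 rad). In form: [[claw, [x, y, z], [wx, wy, wz]], ...]. A call has 1 to 12 rows; each row is the pose to reach, as a shift and turn from the pose commanded when the call began; what a row does not reach only later rows make up. A row lasts 1/12 s, in which the tool goes at most 41.7 mm and 7.16 degrees, less where a joint would pass 70% of its speed; a pose out of reach is approached as far as the arm can. A call with a number of a shift or a turn outside -1 to 1 is refused whole. A call with a gripper value outside its range is refused whole. The fingers move at their own pace and stop on an object; the grip force is fixed at half the most. Time passes only in rows, so rows that repeat a pose let the fingers close. It gives the time, the measured TCP pose, the force, the opening and the grip force at its end, in the units of the state.
- monitor.state(): the state, without advancing time (a new reading comes with each control period).
- vision.grab_frame(name): name is "scene" or "side" or "wrist"; returns a dict with "color" (384x512x3 uint8, red, green, blue), "z_map" (384x512 float32, m along the optical axis (not along the pixel's ray), 0 where there is no reading), "mtx" (3x3 intrinsics, pixels), "R" (3x3) and "t" (3): a world point X has camera coordinates R X + t. Camera axes: x right, y down, z forward; pixel columns grow to the right and rows downward; lengths in m; the calibration is good to about 2 mm. The wrist camera is an equidistant fisheye: a pixel r from the principal point sees the ray r / f radians off the axis. A picture is of the moment at which its call begins.
- manip.job_done(): hands the job in; it is judged then, once.
The state is a dict: "time": time; "joint_pos": joint angles; "joint_vel": joint speeds; "joint_efforts": joint torques, N m; "tool_pos": TCP position; "tool_rot": TCP orientation; "contact_force": force on the tool from outside, world axes, zero at the start; "ft_torque": the same for the moment, N m; "gripper_width": opening from 0.0 (shut) to 1.0 (fully open); "grasp_force": force on a finger pad.
Only numpy, scipy, OpenCV 4.12 (cv2) and the standard library are available. Lean on these libraries where they do the work, as an engineer would, in place of code of your own. Each camera call takes 0.05 s, during which the arm holds its last target. There are 200 camera calls.

## Working session

There is one attempt and no reset: what is moved stays moved. The work goes in short steps, Python scripts to look and compute and a tool call to move; the robot and the scene stay as the last step left them, time stands still between calls to the robot, and variables do not carry over. Pictures are saved under pics/ and viewed, at most 10 in all, crops included, and the job is handed in when it is done.

Besides the shell and the picture viewer there is one more tool, called as name([rows], argument=value, ...), one row to a line, values as JSON. arm_command: Moves the arm, as the interface text tells. Shifts and turns lie within -1 to 1; 1 stands for 30 cm of shift or pi/2 rad of turn. Its arguments: {"type":"object","properties":{"rows":{"type":"array"}},"required":["rows"]}

```bash
mkdir -p pics
cat > h.py <<'E'
import numpy as np, cv2
from plant import monitor, vision, manip
def cloud(f):
    z=f["z_map"].astype(float); K=f["mtx"]; v,u=np.indices(z.shape)
    P=np.stack([(u-K[0,2])/K[0,0]*z,(v-K[1,2])/K[1,1]*z,z],-1)
    W=(P-f["t"])@f["R"]; W[z==0]=np.nan; return W
E
python3 - <<'E'
from h import *
for n in("scene","side"):
    f=vision.grab_frame(n); np.savez("%s0.npz"%n,**f)
    cv2.imwrite("pics/%s0.png"%n,cv2.resize(f["color"][:,:,::-1],(800,600)))
    print(n,f["mtx"].tolist(),(-f["R"].T@f["t"]).round(3),f["R"].round(2).tolist())
s=monitor.state();print({k:np.round(v,3).tolist() for k,v in s.items()})
E
```

```text
scene [[394.64721154031906, 0.0, 257.58807737314993], [0.0, 394.64721154031906, 190.27622286117946], [0.0, 0.0, 1.0]] [ 1.102 -0.53   0.595] [[0.72, 0.69, -0.0], [0.39, -0.4, -0.83], [-0.58, 0.6, -0.56]]
side [[346.6204344088336, 0.0, 255.8606165287068], [0.0, 346.6204344088336, 188.06747097309201], [0.0, 0.0, 1.0]] [ 0.472 -0.527  0.712] [[0.98, -0.19, 0.01], [-0.13, -0.73, -0.67], [0.13, 0.65, -0.74]]
{'time': 0.1, 'joint_pos': [1.206, 0.053, 1.614, -0.0, 1.476, -0.119], 'joint_vel': [-0.001, 0.0, -0.003, -0.002, 0.001, 0.0], 'joint_efforts': [-0.001, -39.491, -37.136, -0.0, 0.004, 0.0], 'tool_pos': [0.152, 0.606, 0.23], 'tool_rot': [-0.0, 0.123, 0.992, -0.001], 'contact_force': [-0.662, -0.106, 0.018], 'ft_torque': [0.022, 0.012, 0.008], 'grasp_force': 0.0, 'gripper_width': 1.003}
```

View pics/scene0.png

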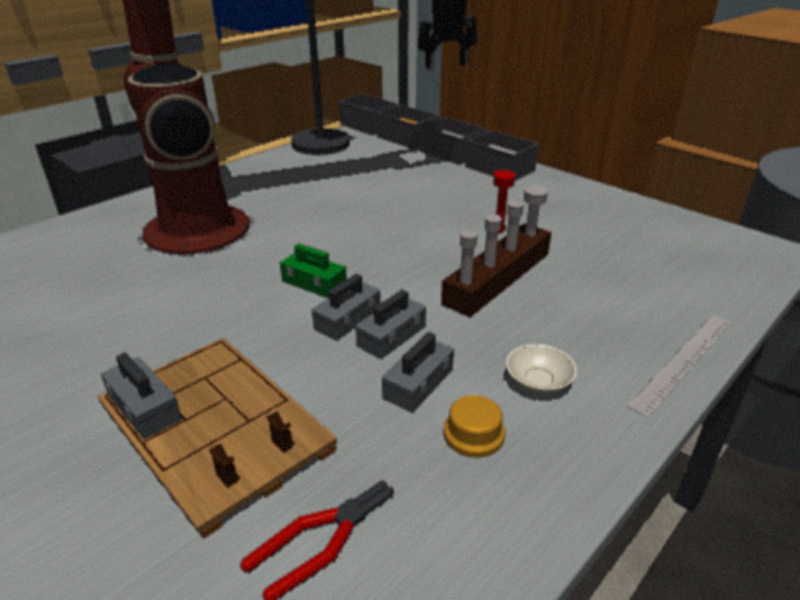

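View pics/side0.png

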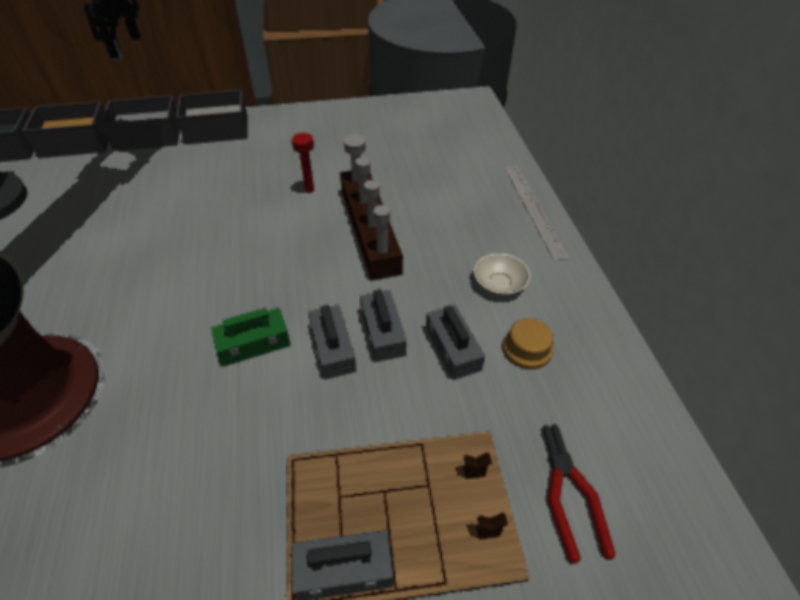

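Scene view (800x600 pixels): the loose grey cases are at (346,305), (391,323) and (418,371). The look-alikes are the green case at (313,270) and case_1, already laid, at (140,395). For the set, the wide chrome head is at (535,195). Not wanted are the narrow heads at (515,210), (492,225) and (468,240), and the red set at (503,180). I choose the three loose grey cases and the chrome head at (535,195). Next I check that in a crop and measure.

```bash
cat > m.py <<'E'
from h import *
def load(n): return dict(np.load("%s0.npz"%n))
def rect(p):
    (c,(w,h),a)=cv2.minAreaRect((p*1000).astype(np.float32))
    if w<h: w,h,a=h,w,a+90
    return np.round(c,1),round(w,1),round(h,1),round((a+90)%180-90,1)
def blobs(W,col,zlo,zhi,box,minn=25):
    m=(W[...,2]>zlo)&(W[...,2]<zhi)&(W[...,0]>box[0])&(W[...,0]<box[1])&(W[...,1]>box[2])&(W[...,1]<box[3])
    n,l,s,c=cv2.connectedComponentsWithStats(m.astype(np.uint8),connectivity=4)
    for i in range(1,n):
        if s[i,4]>=minn:
            k=l==i; p=W[k]; yield c[i].round(0),s[i,4],p,col[k].mean(0).round(0)
E
python3 - <<'E'
from m import *
for n in("scene","side"):
    f=load(n); W=cloud(f); C=f["color"]
    print(n)
    for nm,lo,hi in(("handle",.062,.078),("top",.036,.047),("deck",.019,.029),("head",.120,.145)):
        for c,a,p,k in blobs(W,C,lo,hi,(.2,1,-.5,.75)):
            print(nm,c,a,"z",np.median(p[:,2]).round(4),rect(p[:,:2]),k)
f=load("scene");g=load("side")
a=cv2.resize(f["color"][95:215,180:370],(760,480),interpolation=3)[:290]
b=cv2.resize(g["color"][75:185,130:320],(760,440),interpolation=3)[:290]
cv2.imwrite("pics/crop1.png",np.vstack([a,b])[:,:,::-1])
E
```

```text
scene
handle [326.  94.] 117 z 0.0658 (array([268.6, 695.3]), 133.1, 109.3, -0.7) [43. 42. 43.]
handle [321. 128.] 31 z 0.0714 (array([465.9, 417.4]), 20.9, 14.8, 53.1) [66. 20. 20.]
handle [340. 143.] 34 z 0.071 (array([562.2, 375.3]), 18.6, 12.2, 28.7) [63. 60. 60.]
handle [327. 152.] 37 z 0.0698 (array([567.7, 303.9]), 18.2, 7.4, 29.4) [76. 72. 71.]
handle [199. 161.] 119 z 0.0689 (array([341.5,  30.1]), 68.9, 18.0, 11.9) [16. 80. 29.]
handle [313. 162.] 37 z 0.0703 (array([573.8, 233.2]), 19.0, 13.7, 33.0) [75. 71. 70.]
handle [298. 173.] 41 z 0.071 (array([582., 161.]), 18.5, 11.7, 43.3) [75. 71. 70.]
handle [220. 183.] 139 z 0.0695 (array([467.6,  -1.8]), 68.1, 15.8, -83.0) [39. 41. 42.]
handle [250. 193.] 149 z 0.0695 (array([551.5,  14.6]), 67.0, 15.5, -85.7) [41. 42. 44.]
handle [267. 223.] 185 z 0.07 (array([657.8, -37.5]), 67.9, 15.2, -79.7) [44. 45. 47.]
handle [ 88. 249.] 800 z 0.0648 (array([ 447.3, -339.3]), 112.2, 52.7, -2.9) [82. 85. 88.]
handle [174. 266.] 26 z 0.0649 (array([ 617.7, -252.1]), 14.0, 6.9, 84.7) [62. 36. 19.]
handle [182. 273.] 27 z 0.0651 (array([ 64
[... 5442 characters left out ...]
 33.]
deck [296. 235.] 56 z 0.0242 (array([659.6, -87.1]), 55.7, 18.7, -12.2) [30. 32. 31.]
deck [216. 235.] 49 z 0.0243 (array([471. , -53.6]), 48.7, 4.0, 7.8) [31. 33. 33.]
deck [261. 328.] 11119 z 0.0237 (array([ 522.1, -283.4]), 280.7, 191.0, -3.0) [108.  82.  54.]
head [193.  89.] 100 z 0.1249 (array([459.2, 421. ]), 42.0, 40.3, -60.3) [100.  23.  21.]
head [226.  92.] 141 z 0.1339 (array([558.1, 381.9]), 44.0, 41.2, 54.0) [90. 88. 85.]
head [231. 105.] 81 z 0.1337 (array([563.7, 309.4]), 26.1, 24.9, 38.5) [81. 79. 76.]
head [237. 120.] 86 z 0.1339 (array([570.1, 237.8]), 26.2, 24.8, 79.7) [84. 81. 78.]
head [243. 137.] 93 z 0.1344 (array([574.9, 166.2]), 26.5, 23.7, 79.3) [85. 83. 80.]
```

View pics/crop1.png

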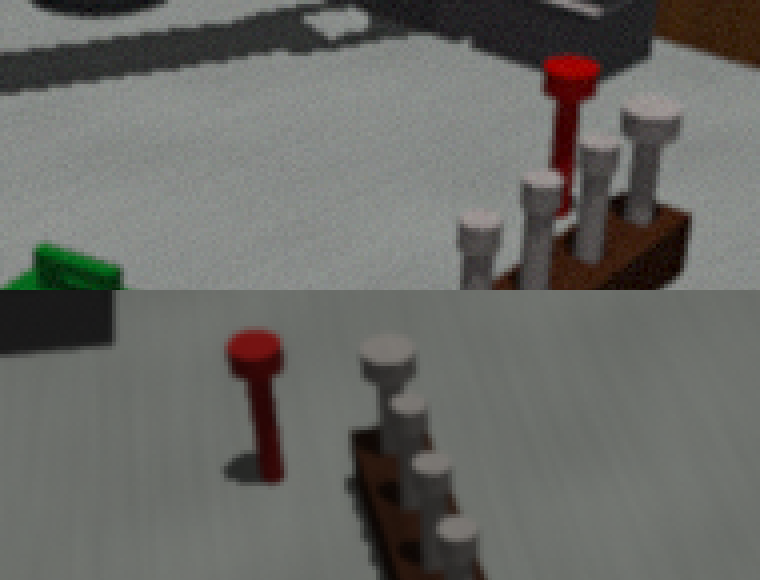

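The close crop confirms the choice: the wide chrome head is at (650,120), with narrow heads at (598,145), (542,185) and (480,225) and the red decoy at (570,75). I pick the case nearest the robot, at (466.5, -0.6) mm, first.

arm_command([
  [40,[0.55,-1,0],[0,0,-0.766]],
  [40,[0.55,-1,0],[0,0,-0.766]],
  [40,[0.55,-1,0],[0,0,-0.766]],
  [40,[0.55,-1,0],[0,0,-0.766]],
  [40,[0.55,-1,0],[0,0,-0.766]],
  [40,[0.55,-1,0],[0,0,-0.766]],
  [40,[0.55,-1,0],[0,0,-0.766]],
  [40,[0.55,-1,0],[0,0,-0.766]],
  [40,[0.55,-1,0],[0,0,-0.766]],
  [40,[0.55,-1,0],[0,0,-0.766]],
])

```text
time: 0.93
tool_pos: [0.3182, 0.3036, 0.2309]
tool_rot: [0.0, 0.667, 0.745, -0.0]
contact_force: [-1.5, 0.9, -0.8]
gripper_width: 0.467
grasp_force: 0.0
```

arm_command([
  [40,[0.5,-1,-0.3],[0,0,0]],
  [40,[0.5,-1,-0.3],[0,0,0]],
  [40,[0.5,-1,-0.3],[0,0,0]],
  [40,[0.5,-1,-0.3],[0,0,0]],
  [40,[0.5,-1,-0.3],[0,0,0]],
  [40,[0.5,-1,-0.3],[0,0,0]],
  [40,[0.5,-1,-0.3],[0,0,0]],
  [40,[0.5,-1,-0.3],[0,0,0]],
  [40,[0.5,-1,-0.3],[0,0,0]],
  [40,[0.5,-1,-0.3],[0,0,0]],
  [40,[0.5,-1,-0.3],[0,0,0]],
])

```text
time: 1.85
tool_pos: [0.4666, 0.0061, 0.1407]
tool_rot: [-0.001, 0.663, 0.748, -0.0]
contact_force: [-0.1, -0.9, -0.2]
gripper_width: 0.468
grasp_force: 0.0
```

```bash
cat >> h.py <<'E'
from scipy.spatial.transform import Rotation as Ro
def st(log=True):
    s=monitor.state(); q=s["tool_rot"]; R=Ro.from_quat([q[1],q[2],q[3],q[0]]).as_matrix()
    print("t",round(s["time"],2),"tcp",(np.array(s["tool_pos"])*1000).round(1),"yaw_y",np.degrees(np.arctan2(R[1,1],R[0,1])).round(2),"zax",R[:,2].round(3),"j",np.round(s["joint_pos"],3),"F",np.round(s["contact_force"],1),"w",round(s["gripper_width"],3),round(s["grasp_force"],1))
    open("log.txt","a").write(repr([list(map(float,s["joint_pos"])),list(map(float,s["tool_pos"])),list(map(float,q))])+"\n")
    return s
E
python3 -c "
from h import *
st()"
```

```text
t 1.85 tcp [466.6   6.1 140.7] yaw_y 6.88 zax [-0.002  0.001 -1.   ] j [-1.470e-01 -2.660e-01  2.061e+00  1.000e-03  1.348e+00 -2.670e-01] F [-0.1 -0.9 -0.2] w 0.468 0.0
```

arm_command([
  [40,[0,-0.022,-0.2],[0,0,0]],
  [40,[0,-0.022,-0.25],[0,0,0]],
  [40,[0,-0.022,-0.309],[0,0,0]],
  [40,[0,-0.022,-0.309],[0,0,0]],
  [40,[0,-0.022,-0.309],[0,0,0]],
  [0,[0,-0.022,-0.309],[0,0,0]],
  [0,[0,-0.022,-0.309],[0,0,0]],
  [0,[0,-0.022,-0.309],[0,0,0]],
  [0,[0,-0.022,-0.309],[0,0,0]],
  [0,[0,-0.022,-0.309],[0,0,0]],
  [0,[0,-0.022,-0.309],[0,0,0]],
  [0,[0,-0.022,-0.309],[0,0,0]],
])

```text
time: 2.85
tool_pos: [0.4686, -0.0002, 0.0509]
tool_rot: [0.001, 0.663, 0.749, 0.001]
contact_force: [-2.7, 3.2, 6.7]
gripper_width: 0.145
grasp_force: 62.7
```

```bash
python3 -c "
from h import *
st()"
```

```text
t 2.85 tcp [ 4.686e+02 -2.000e-01  5.090e+01] yaw_y 6.98 zax [ 0.003  0.001 -1.   ] j [-1.60e-01 -1.42e-01  2.12e+00  1.00e-03  1.16e+00 -2.82e-01] F [-2.7  3.2  6.7] w 0.145 62.7
```

arm_command([
  [0,[0,0,0.07],[0,0,0]],
  [0,[0,0,0.17],[0,0,0]],
  [0,[0,0,0.3],[0,0,0]],
  [0,[-0.02,-0.08,0.37],[0,0,-0.03]],
  [0,[-0.151,-0.835,0.37],[0,0,-0.111]],
  [0,[-0.151,-0.835,0.37],[0,0,-0.111]],
  [0,[-0.151,-0.835,0.37],[0,0,-0.111]],
  [0,[-0.151,-0.835,0.37],[0,0,-0.111]],
  [0,[-0.151,-0.835,0.37],[0,0,-0.111]],
  [0,[-0.151,-0.835,0.37],[0,0,-0.111]],
  [0,[-0.151,-0.835,0.37],[0,0,-0.111]],
  [0,[-0.151,-0.835,0.37],[0,0,-0.111]],
])

```text
time: 3.85
tool_pos: [0.421, -0.2517, 0.1591]
tool_rot: [-0.001, 0.726, 0.687, 0.0]
contact_force: [0.0, 0.7, -4.5]
gripper_width: 0.15
grasp_force: 61.2
```

```bash
cat > look.py <<'E'
from m import *
def cases():
    for n in("scene","side"):
        f=vision.grab_frame(n); W=cloud(f)
        m=(W[...,2]>.03)&(W[...,2]<.3)
        for nm,lo,hi,b in(("loose",.036,.047,(.4,.72,-.15,.12)),("laid",.06,.07,(.33,.6,-.42,-.16)),("held",.10,.20,(.33,.6,-.42,-.16))):
            for c,a,p,k in blobs(W,f["color"],lo,hi,b,100):
                print(n,nm,c,a,np.median(p[:,2]).round(4),rect(p[:,:2]))
E
python3 -c "
from look import *
st(); cases()"
```

```text
t 3.85 tcp [ 421.  -251.7  159.1] yaw_y -3.18 zax [-0.001  0.001 -1.   ] j [-0.691 -0.221  1.992  0.     1.371 -0.636] F [ 0.   0.7 -4.5] w 0.15 61.2
scene loose [249. 205.] 484 0.0404 (array([551.9,  16.1]), 112.4, 55.1, -86.7)
scene loose [267. 236.] 605 0.0406 (array([658.6, -36.3]), 111.5, 53.9, -81.6)
scene laid [ 88. 249.] 799 0.0647 (array([ 446.6, -339.7]), 113.6, 54.7, -2.9)
scene held [112. 194.] 2059 0.1478 (array([ 421.9, -252.8]), 110.2, 57.0, 86.3)
side loose [244. 206.] 579 0.0413 (array([550. ,  17.4]), 110.9, 54.3, -86.1)
side loose [290. 217.] 599 0.0413 (array([655.7, -35.2]), 111.0, 55.5, -79.9)
side laid [217. 361.] 1615 0.0656 (array([ 445.5, -337.6]), 109.7, 55.2, -2.7)
side held [194. 308.] 1660 0.1499 (array([ 418.9, -259.6]), 90.3, 54.8, 86.7)
```

arm_command([
  [0,[0.001,0.006,-0.1],[0,0,0.002]],
  [0,[0.001,0.006,-0.2],[0,0,0.002]],
  [0,[0.001,0.006,-0.24],[0,0,0.002]],
  [0,[0.001,0.006,-0.26],[0,0,0.002]],
  [0,[0.001,0.006,-0.27],[0,0,0.002]],
  [0,[0.001,0.006,-0.275],[0,0,0.002]],
  [0,[0.001,0.006,-0.28],[0,0,0.002]],
  [0,[0.001,0.006,-0.28],[0,0,0.002]],
])

```text
time: 4.62
tool_pos: [0.423, -0.2497, 0.077]
tool_rot: [0.001, 0.724, 0.689, 0.0]
contact_force: [0.1, 0.9, -3.8]
gripper_width: 0.149
grasp_force: 61.2
```

```bash
python3 -c "
from h import *
st()"
```

```text
t 4.62 tcp [ 423.  -249.7   77. ] yaw_y -2.82 zax [ 0.002 -0.002 -1.   ] j [-0.685 -0.122  2.054  0.     1.208 -0.636] F [ 0.1  0.9 -3.8] w 0.149 61.2
```

arm_command([
  [0,[-0.005,0,-0.005],[0,0,-0.002]],
  [0,[-0.005,0,-0.01],[0,0,-0.002]],
  [0,[-0.005,0,-0.01],[0,0,-0.002]],
])

```text
time: 4.87
tool_pos: [0.4213, -0.25, 0.0751]
tool_rot: [0.001, 0.726, 0.688, -0.0]
contact_force: [-3.0, 2.3, 5.3]
gripper_width: 0.146
grasp_force: 62.5
```

```bash
python3 -c "
from h import *
st()"
```

```text
t 4.87 tcp [ 421.3 -250.    75.1] yaw_y -3.02 zax [ 0.001 -0.001 -1.   ] j [-0.687 -0.122  2.057 -0.     1.205 -0.634] F [-3.   2.3  5.3] w 0.146 62.5
```

arm_command([
  [40,[0,0,0],[0,0,0]],
  [40,[0,0,0],[0,0,0]],
  [40,[0,0,0],[0,0,0]],
  [40,[0,0,0],[0,0,0]],
  [40,[0,0,0.05],[0,0,0]],
  [40,[0,0,0.15],[0,0,0]],
  [40,[0,0,0.3],[0,0,0]],
  [40,[0,0,0.3],[0,0,0]],
])

```text
time: 5.53
tool_pos: [0.424, -0.2518, 0.1707]
tool_rot: [0.006, 0.725, 0.688, 0.001]
contact_force: [1.2, -1.2, 1.2]
gripper_width: 0.468
grasp_force: 0.0
```

arm_command([
  [40,[0.432,0.889,0],[0,0,0.079]],
  [40,[0.432,0.889,0],[0,0,0.079]],
  [40,[0.432,0.889,0],[0,0,0.079]],
  [40,[0.432,0.889,0],[0,0,0.079]],
  [40,[0.432,0.889,0],[0,0,0.079]],
  [40,[0.432,0.889,0],[0,0,0.079]],
  [40,[0.432,0.889,0],[0,0,0.079]],
  [40,[0.432,0.889,0],[0,0,0.079]],
  [40,[0.432,0.889,-0.15],[0,0,0.079]],
  [40,[0.432,0.889,-0.15],[0,0,0.079]],
])

```text
time: 6.37
tool_pos: [0.5474, 0.0187, 0.1124]
tool_rot: [-0.003, 0.681, 0.733, -0.002]
contact_force: [-1.7, 0.3, -1.8]
gripper_width: 0.472
grasp_force: 0.0
```

```bash
python3 -c "
from look import *
st(); cases()"
```

```text
t 6.37 tcp [547.4  18.7 112.4] yaw_y 4.21 zax [-0.008  0.001 -1.   ] j [-0.102 -0.022  1.894 -0.     1.277 -0.175] F [-1.7  0.3 -1.8] w 0.472 0.0
scene loose [250. 205.] 477 0.0405 (array([552.6,  15.8]), 114.2, 53.0, -88.2)
scene loose [267. 236.] 610 0.0406 (array([657.7, -36.8]), 111.8, 53.3, -79.7)
scene laid [120. 223.] 703 0.0645 (array([ 421.4, -250.8]), 110.7, 54.0, 87.1)
scene laid [ 88. 250.] 808 0.0647 (array([ 447.4, -339.6]), 113.4, 54.4, -2.9)
side loose [244. 206.] 586 0.0413 (array([550.2,  16.9]), 111.1, 54.7, -86.9)
side loose [290. 217.] 600 0.0413 (array([656. , -34.8]), 111.0, 55.9, -80.4)
side laid [199. 316.] 1274 0.0655 (array([ 419.2, -248.6]), 110.7, 55.1, 86.4)
side laid [217. 361.] 1626 0.0656 (array([ 445.5, -337.2]), 109.8, 56.0, -2.9)
```

arm_command([
  [40,[0.006,-0.004,-0.1],[0,0,0]],
  [40,[0.006,-0.004,-0.2],[0,0,0]],
  [40,[0.006,-0.004,-0.21],[0,0,0]],
  [40,[0.006,-0.004,-0.21],[0,0,0]],
  [40,[0.006,-0.004,-0.21],[0,0,0]],
  [0,[0.006,-0.004,-0.21],[0,0,0]],
  [0,[0.006,-0.004,-0.21],[0,0,0]],
  [0,[0.006,-0.004,-0.21],[0,0,0]],
  [0,[0.006,-0.004,-0.21],[0,0,0]],
  [0,[0.006,-0.004,-0.21],[0,0,0]],
  [0,[0.006,-0.004,-0.21],[0,0,0]],
  [0,[0.006,-0.004,-0.21],[0,0,0]],
])

```text
time: 7.47
tool_pos: [0.5533, 0.0161, 0.057]
tool_rot: [0.001, 0.681, 0.732, 0.001]
contact_force: [-2.3, -1.4, 6.4]
gripper_width: 0.143
grasp_force: 60.4
```

```bash
python3 -c "
from h import *
st()"
```

```text
t 7.47 tcp [553.3  16.1  57. ] yaw_y 4.11 zax [ 0.003 -0.001 -1.   ] j [-1.050e-01  5.700e-02  1.917e+00 -1.000e-03  1.165e+00 -1.770e-01] F [-2.3 -1.4  6.4] w 0.143 60.4
```

arm_command([
  [35,[0,0,0],[0,0,0]],
  [35,[-0.005,0,0],[0,0,0]],
  [35,[-0.005,0,-0.02],[0,0,0]],
  [35,[-0.005,0,-0.02],[0,0,0]],
  [0,[-0.005,0,-0.02],[0,0,0]],
  [0,[-0.005,0,-0.02],[0,0,0]],
  [0,[-0.005,0,-0.02],[0,0,0]],
  [0,[-0.005,0,-0.02],[0,0,0]],
  [0,[-0.005,0,-0.02],[0,0,0]],
  [0,[-0.005,0,-0.02],[0,0,0]],
])

```text
time: 8.3
tool_pos: [0.5501, 0.0164, 0.0481]
tool_rot: [-0.0, 0.681, 0.732, -0.0]
contact_force: [0.2, -0.1, -3.7]
gripper_width: 0.151
grasp_force: 62.1
```

```bash
python3 -c "
from look import *
st(); cases()" | grep -v laid
```

```text
t 8.3 tcp [550.1  16.4  48.1] yaw_y 4.1 zax [-0.001  0.    -1.   ] j [-0.105  0.065  1.926 -0.     1.152 -0.177] F [ 0.2 -0.1 -3.7] w 0.151 62.1
scene loose [249. 205.] 439 0.0408 (array([550.9,  15.3]), 111.6, 54.1, -86.5)
scene loose [267. 236.] 613 0.0404 (array([658.3, -36.6]), 112.9, 53.4, -80.5)
side loose [245. 212.] 385 0.0415 (array([549.2,   5.4]), 87.8, 54.1, -84.6)
side loose [290. 217.] 601 0.0413 (array([655.8, -35.1]), 110.2, 56.2, -80.5)
```

arm_command([
  [0,[0,0,0.07],[0,0,0]],
  [0,[0,0,0.17],[0,0,0]],
  [0,[0,0,0.3],[0,0,0]],
  [0,[0,-0.05,0.37],[0,0,0]],
  [0,[0,-0.1,0.37],[0,0,0.07]],
])

```text
time: 8.82
tool_pos: [0.5541, -0.0139, 0.1666]
tool_rot: [0.005, 0.639, 0.769, 0.003]
contact_force: [1.6, 0.3, -2.7]
gripper_width: 0.145
grasp_force: 61.9
```

arm_command([
  [0,[-0.135,-0.706,0],[0,0,0.851]],
  [0,[-0.135,-0.706,0],[0,0,0.851]],
  [0,[-0.135,-0.706,0],[0,0,0.851]],
  [0,[-0.135,-0.706,0],[0,0,0.851]],
  [0,[-0.135,-0.706,0],[0,0,0.851]],
  [0,[-0.135,-0.706,0],[0,0,0.851]],
  [0,[-0.135,-0.706,0],[0,0,0.851]],
  [0,[-0.135,-0.706,0],[0,0,0.851]],
  [0,[-0.135,-0.706,0],[0,0,0.851]],
  [0,[-0.135,-0.706,0],[0,0,0.851]],
  [0,[-0.135,-0.706,0],[0,0,0.851]],
  [0,[-0.135,-0.706,0],[0,0,0.851]],
])

```text
time: 9.82
tool_pos: [0.5095, -0.2252, 0.1589]
tool_rot: [-0.001, 0.025, 1.0, 0.0]
contact_force: [-0.2, 0.6, -3.6]
gripper_width: 0.148
grasp_force: 61.9
```

```bash
python3 -c "
from look import *
st(); cases()" |grep -v laid
```

```text
t 9.82 tcp [ 509.5 -225.2  158.9] yaw_y 87.13 zax [-0.001  0.001 -1.   ] j [-0.55  -0.052  1.841 -0.     1.354 -2.07 ] F [-0.2  0.6 -3.6] w 0.148 61.9
scene loose [267. 236.] 609 0.0406 (array([658. , -36.8]), 111.8, 53.5, -81.4)
scene held [149. 206.] 1764 0.1511 (array([ 508.3, -227.7]), 113.2, 54.0, -2.6)
side loose [290. 217.] 597 0.0414 (array([656.2, -34.8]), 111.6, 55.3, -80.0)
side held [241. 277.] 1859 0.1523 (array([ 506.6, -224.2]), 110.2, 55.7, -2.9)
```

arm_command([
  [0,[0,-0.001,-0.1],[0,0,-0.001]],
  [0,[0,-0.001,-0.2],[0,0,-0.001]],
  [0,[0,-0.001,-0.24],[0,0,-0.001]],
  [0,[0,-0.001,-0.26],[0,0,-0.001]],
  [0,[0,-0.001,-0.27],[0,0,-0.001]],
  [0,[0,-0.001,-0.275],[0,0,-0.001]],
  [0,[0,-0.001,-0.275],[0,0,-0.001]],
  [0,[0,-0.001,-0.275],[0,0,-0.001]],
  [0,[0,-0.001,-0.28],[0,0,-0.001]],
  [0,[0,-0.001,-0.28],[0,0,-0.001]],
])

```text
time: 10.75
tool_pos: [0.5105, -0.226, 0.0765]
tool_rot: [0.001, 0.027, 1.0, -0.0]
contact_force: [-0.2, -0.2, -3.6]
gripper_width: 0.15
grasp_force: 61.8
```

```bash
python3 -c "
from h import *
st()"
```

```text
t 10.75 tcp [ 510.5 -226.    76.5] yaw_y 86.89 zax [ 0.001 -0.001 -1.   ] j [-0.55   0.042  1.896  0.     1.202 -2.067] F [-0.2 -0.2 -3.6] w 0.15 61.8
```

arm_command([
  [0,[-0.002,0.001,-0.005],[0,0,0]],
  [0,[-0.002,0.001,-0.01],[0,0,0]],
  [0,[-0.002,0.001,-0.01],[0,0,0]],
  [0,[-0.002,0.001,-0.01],[0,0,0]],
])

```text
time: 11.08
tool_pos: [0.5092, -0.2253, 0.0724]
tool_rot: [-0.0, 0.027, 1.0, 0.0]
contact_force: [-0.4, 0.3, -3.8]
gripper_width: 0.153
grasp_force: 61.8
```

```bash
python3 -c "
from h import *
st()"
```

```text
t 11.08 tcp [ 509.2 -225.3   72.4] yaw_y 86.9 zax [-0.  0. -1.] j [-0.55   0.045  1.9   -0.     1.197 -2.067] F [-0.4  0.3 -3.8] w 0.153 61.8
```

arm_command([
  [0,[0.002,0,-0.004],[0,0,0]],
  [0,[0.002,0,-0.006],[0,0,0]],
  [0,[0.002,0,-0.006],[0,0,0]],
  [0,[0.002,0,-0.006],[0,0,0]],
])

```text
time: 11.42
tool_pos: [0.5102, -0.2255, 0.072]
tool_rot: [0.0, 0.027, 1.0, -0.0]
contact_force: [-4.6, 3.4, 6.3]
gripper_width: 0.148
grasp_force: 63.1
```

```bash
python3 -c "
from h import *
st()"
```

```text
t 11.42 tcp [ 510.2 -225.5   72. ] yaw_y 86.9 zax [ 0. -0. -1.] j [-0.55   0.048  1.898 -0.     1.196 -2.066] F [-4.6  3.4  6.3] w 0.148 63.1
```

arm_command([
  [40,[0,0,0],[0,0,0]],
  [40,[0,0,0],[0,0,0]],
  [40,[0,0,0],[0,0,0]],
  [40,[0,0,0],[0,0,0]],
  [40,[0,0,0.05],[0,0,0]],
  [40,[0,0,0.15],[0,0,0]],
  [40,[0,0,0.3],[0,0,0]],
  [40,[0,0,0.3],[0,0,0]],
])

```text
time: 12.08
tool_pos: [0.5139, -0.2277, 0.1692]
tool_rot: [0.006, 0.027, 1.0, -0.003]
contact_force: [1.4, -0.3, 2.6]
gripper_width: 0.468
grasp_force: 0.0
```

arm_command([
  [40,[0.489,0.633,0],[0,0,-0.854]],
  [40,[0.489,0.633,0],[0,0,-0.854]],
  [40,[0.489,0.633,0],[0,0,-0.854]],
  [40,[0.489,0.633,0],[0,0,-0.854]],
  [40,[0.489,0.633,0],[0,0,-0.854]],
  [40,[0.489,0.633,0],[0,0,-0.854]],
  [40,[0.489,0.633,0],[0,0,-0.854]],
  [40,[0.489,0.633,0],[0,0,-0.854]],
  [40,[0.489,0.633,0],[0,0,-0.854]],
  [40,[0.489,0.633,0],[0,0,-0.854]],
  [40,[0.489,0.633,-0.1],[0,0,-0.854]],
  [40,[0.489,0.633,-0.2],[0,0,-0.854]],
])

```text
time: 13.08
tool_pos: [0.6594, -0.0358, 0.1033]
tool_rot: [0.003, 0.644, 0.765, 0.002]
contact_force: [0.0, -0.1, -0.7]
gripper_width: 0.463
grasp_force: 0.0
```

```bash
python3 -c "
from look import *
st(); cases()"
```

```text
t 13.08 tcp [659.4 -35.8 103.3] yaw_y 9.81 zax [ 0.007 -0.001 -1.   ] j [-0.167  0.234  1.634  0.     1.266 -0.338] F [ 0.  -0.1 -0.7] w 0.463 0.0
scene loose [267. 236.] 605 0.0405 (array([658.6, -37.3]), 113.2, 55.0, -79.8)
scene laid [136. 230.] 1325 0.0646 (array([ 478.1, -253.3]), 170.7, 110.7, -2.4)
scene laid [ 88. 249.] 807 0.0647 (array([ 446.9, -339.6]), 112.9, 54.5, -2.7)
side loose [291. 218.] 562 0.0414 (array([656.1, -35.2]), 111.3, 55.6, -80.5)
side laid [242. 295.] 1078 0.0655 (array([ 507.1, -224.4]), 110.1, 55.5, -3.6)
side laid [199. 316.] 1275 0.0655 (array([ 418.9, -248.7]), 110.4, 54.8, 87.1)
side laid [218. 361.] 1630 0.0656 (array([ 445.5, -337.2]), 109.7, 55.0, -2.5)
```

arm_command([
  [40,[-0.004,0,-0.1],[0,0,0]],
  [40,[-0.004,0,-0.17],[0,0,0]],
  [40,[-0.004,0,-0.185],[0,0,0]],
  [40,[-0.004,0,-0.185],[0,0,0]],
  [40,[-0.004,0,-0.185],[0,0,0]],
  [40,[-0.004,0,-0.185],[0,0,0]],
])

```text
time: 13.68
tool_pos: [0.6572, -0.0358, 0.048]
tool_rot: [0.002, 0.642, 0.766, 0.001]
contact_force: [-0.3, 0.2, 0.0]
gripper_width: 0.468
grasp_force: 0.0
```

```bash
python3 -c "
from h import *
st()"
```

```text
t 13.68 tcp [657.2 -35.8  48. ] yaw_y 10.05 zax [ 0.004 -0.001 -1.   ] j [-0.167  0.295  1.662 -0.     1.18  -0.343] F [-0.3  0.2  0. ] w 0.468 0.0
```

arm_command([
  [0,[0,0,0],[0,0,0]],
  [0,[0,0,0],[0,0,0]],
  [0,[0,0,0],[0,0,0]],
  [0,[0,0,0],[0,0,0]],
  [0,[0,0,0],[0,0,0]],
  [0,[0,0,0],[0,0,0]],
  [0,[0,0,0],[0,0,0]],
])

```text
time: 14.27
tool_pos: [0.6571, -0.0356, 0.0471]
tool_rot: [0.002, 0.643, 0.766, 0.001]
contact_force: [3.4, 1.0, 5.3]
gripper_width: 0.152
grasp_force: 61.1
```

```bash
python3 -c "
from h import *
st()"
```

```text
t 14.27 tcp [657.1 -35.6  47.1] yaw_y 10.04 zax [ 0.004 -0.    -1.   ] j [-0.167  0.296  1.663  0.     1.179 -0.343] F [3.4 1.  5.3] w 0.152 61.1
```

arm_command([
  [0,[0,0,0.07],[0,0,0]],
  [0,[0,0,0.17],[0,0,0]],
  [0,[0,0,0.3],[0,0,0]],
  [0,[0,0,0.4],[0,0,0]],
  [0,[-0.02,-0.05,0.4],[0,0,0]],
])

```text
time: 14.68
tool_pos: [0.6529, -0.0491, 0.1721]
tool_rot: [0.004, 0.641, 0.767, 0.003]
contact_force: [1.6, -0.2, -2.6]
gripper_width: 0.149
grasp_force: 59.7
```

arm_command([
  [0,[-0.39,-0.877,0],[0,0,-0.145]],
  [0,[-0.39,-0.877,0],[0,0,-0.145]],
  [0,[-0.39,-0.877,0],[0,0,-0.145]],
  [0,[-0.39,-0.877,0],[0,0,-0.145]],
  [0,[-0.39,-0.877,0],[0,0,-0.145]],
  [0,[-0.39,-0.877,0],[0,0,-0.145]],
  [0,[-0.39,-0.877,0],[0,0,-0.145]],
  [0,[-0.39,-0.877,0],[0,0,-0.145]],
  [0,[-0.39,-0.877,0],[0,0,-0.145]],
  [0,[-0.39,-0.877,0],[0,0,-0.145]],
  [0,[-0.39,-0.877,0],[0,0,-0.145]],
])

```text
time: 15.6
tool_pos: [0.5317, -0.3122, 0.1632]
tool_rot: [-0.002, 0.725, 0.689, -0.0]
contact_force: [1.3, 0.6, -6.1]
gripper_width: 0.151
grasp_force: 59.6
```

```bash
python3 -c "
from look import *
st(); cases()
f=vision.grab_frame('side');cv2.imwrite('pics/side1.png',cv2.resize(f['color'][250:384,150:350,::-1],(800,536),interpolation=cv2.INTER_CUBIC))"
```

```text
t 15.6 tcp [ 531.7 -312.2  163.2] yaw_y -2.96 zax [-0.003  0.002 -1.   ] j [-0.652  0.085  1.694  0.     1.366 -0.6  ] F [ 1.3  0.6 -6.1] w 0.151 59.6
scene laid [159. 241.] 481 0.0646 (array([ 525.7, -227.4]), 77.6, 55.0, -3.7)
scene laid [ 83. 252.] 452 0.0646 (array([ 447.1, -344.2]), 114.7, 51.3, 3.0)
scene held [111. 229.] 2620 0.1559 (array([ 533. , -313.3]), 111.9, 56.2, 85.8)
side laid [220. 298.] 216 0.0653 (array([ 461.3, -225.5]), 58.7, 28.6, -73.8)
side laid [199. 316.] 1278 0.0655 (array([ 419.4, -248.7]), 110.3, 55.0, 86.1)
side laid [218. 361.] 1622 0.0655 (array([ 445.4, -337.1]), 109.9, 55.7, -2.4)
side held [266. 333.] 1694 0.1589 (array([ 529.8, -331. ]), 73.4, 55.1, 85.1)
```

View pics/side1.png

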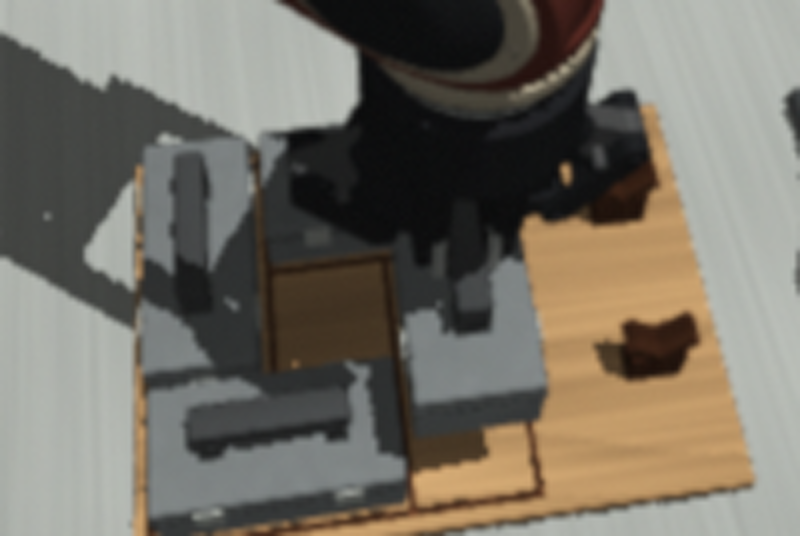

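The picture shows case d at (200,250) inside its outline, c behind the arm at (320,190), and the held case at (470,350) above outline b. Now I lower it.

arm_command([
  [0,[0.006,-0.005,-0.1],[0,0,0]],
  [0,[0.006,-0.005,-0.2],[0,0,0]],
  [0,[0.006,-0.005,-0.24],[0,0,0]],
  [0,[0.006,-0.005,-0.26],[0,0,0]],
  [0,[0.006,-0.005,-0.28],[0,0,0]],
  [0,[0.006,-0.005,-0.29],[0,0,0]],
  [0,[0.006,-0.005,-0.29],[0,0,0]],
  [0,[0.006,-0.005,-0.29],[0,0,0]],
  [0,[0.006,-0.005,-0.29],[0,0,0]],
])

```text
time: 16.5
tool_pos: [0.5351, -0.3158, 0.0799]
tool_rot: [0.001, 0.725, 0.688, 0.0]
contact_force: [0.2, -0.1, -5.0]
gripper_width: 0.146
grasp_force: 59.6
```

```bash
python3 -c "
from h import *
st()"
```

```text
t 16.5 tcp [ 535.1 -315.8   79.9] yaw_y -3.01 zax [ 0.002 -0.002 -1.   ] j [-0.653  0.178  1.741 -0.     1.22  -0.6  ] F [ 0.2 -0.1 -5. ] w 0.146 59.6
```

arm_command([
  [0,[-0.001,0.004,-0.01],[0,0,0]],
  [0,[-0.001,0.004,-0.015],[0,0,0]],
  [0,[-0.001,0.004,-0.02],[0,0,0]],
  [0,[-0.001,0.004,-0.02],[0,0,0]],
  [0,[-0.001,0.004,-0.02],[0,0,0]],
])

```text
time: 16.92
tool_pos: [0.5338, -0.3138, 0.0721]
tool_rot: [-0.0, 0.725, 0.688, -0.0]
contact_force: [0.0, 0.2, -6.1]
gripper_width: 0.154
grasp_force: 59.7
```

```bash
python3 -c "
from h import *
st()"
```

```text
t 16.92 tcp [ 533.8 -313.8   72.1] yaw_y -3.01 zax [-0.  0. -1.] j [-0.652  0.185  1.748 -0.     1.209 -0.599] F [ 0.   0.2 -6.1] w 0.154 59.7
```

arm_command([
  [0,[0,0,-0.004],[0,0,0]],
  [0,[0,0,-0.007],[0,0,0]],
  [0,[0,0,-0.007],[0,0,0]],
  [0,[0,0,-0.007],[0,0,0]],
])

```text
time: 17.25
tool_pos: [0.5342, -0.3146, 0.0713]
tool_rot: [0.001, 0.725, 0.688, -0.0]
contact_force: [-2.4, -0.9, 2.2]
gripper_width: 0.15
grasp_force: 60.6
```

```bash
python3 -c "
from h import *
st()"
```

```text
t 17.25 tcp [ 534.2 -314.6   71.3] yaw_y -3.01 zax [ 0.001 -0.001 -1.   ] j [-6.520e-01  1.870e-01  1.747e+00 -1.000e-03  1.206e+00 -5.990e-01] F [-2.4 -0.9  2.2] w 0.15 60.6
```

arm_command([
  [40,[0,0,0],[0,0,0]],
  [40,[0,0,0],[0,0,0]],
  [40,[0,0,0],[0,0,0]],
  [40,[0,0,0],[0,0,0]],
  [40,[0,0,0.05],[0,0,0]],
  [40,[0,0,0.15],[0,0,0]],
  [40,[0,0,0.3],[0,0,0]],
  [40,[0,0.1,0.4],[0,0,0]],
])

```text
time: 17.92
tool_pos: [0.5343, -0.2892, 0.1907]
tool_rot: [0.002, 0.727, 0.687, -0.0]
contact_force: [0.8, -0.1, -0.0]
gripper_width: 0.47
grasp_force: 0.0
```

arm_command([
  [40,[-0.1,1,0.3],[0,0,0]],
  [40,[-0.1,1,0.3],[0,0,0]],
  [40,[-0.1,1,0.3],[0,0,0]],
  [40,[-0.1,1,0.3],[0,0,0]],
  [40,[-0.1,1,0.3],[0,0,0]],
  [40,[-0.1,1,0.3],[0,0,0]],
  [40,[-0.1,1,0.3],[0,0,0]],
  [40,[-0.1,1,0.3],[0,0,0]],
  [40,[-0.1,1,0.3],[0,0,0]],
])

```text
time: 18.67
tool_pos: [0.5044, 0.0177, 0.2805]
tool_rot: [0.001, 0.724, 0.69, 0.002]
contact_force: [-0.5, -0.3, -0.1]
gripper_width: 0.469
grasp_force: 0.0
```

Run:
```python
from look import *
st(); cases()
O=np.array([.5226,-.2843]);a=np.radians(-3.0);R2=np.array([[np.cos(a),-np.sin(a)],[np.sin(a),np.cos(a)]])
ims=[]
for n,r in(("side",(265,384,165,345)),("scene",(200,340,40,230))):
    f=vision.grab_frame(n);k=6 if 0 else 4
    im=np.ascontiguousarray(cv2.resize(f["color"][r[0]:r[1],r[2]:r[3],::-1],None,fx=3.5,fy=3.5,interpolation=cv2.INTER_CUBIC))
    ims.append(im)
    # predicted top outlines of cases at targets (z=.066)
    for X,Y,l in((-74,-58,0),(13,-29,1),(-16,58,0),(-103,29,1)):
        h=(np.array([55,26]) if not l else np.array([26,55]))
        p=np.array([[X+sx*h[0],Y+sy*h[1]] for sx,sy in((1,1),(1,-1),(-1,-1),(-1,1))])/1000@R2.T+O
        P=np.c_[p,np.full(4,.066)]@f["R"].T+f["t"]; q=P@f["mtx"].T; q=q[:,:2]/q[:,2:]
        q=(q-[r[2],r[0]]+.5)*3.5
        cv2.polylines(im,[q.round().astype(int)],True,(0,255,0),1)
    cv2.imwrite("pics/ov_%s.png"%n,im[:600,:800])
# kinematics fit
L=[eval(l) for l in open("log.txt")]
for l in L: print(np.round(l[0],3),np.round(l[1],3))
```

```text
t 18.67 tcp [504.4  17.7 280.5] yaw_y -2.7 zax [ 0.005  0.001 -1.   ] j [-0.113 -0.268  1.828  0.002  1.577 -0.066] F [-0.5 -0.3 -0.1] w 0.469 0.0
scene laid [136. 230.] 1330 0.0646 (array([ 478.6, -253.1]), 171.3, 110.8, -2.2)
scene laid [106. 258.] 1731 0.0647 (array([ 477.8, -313.5]), 169.4, 109.6, -2.5)
side laid [242. 295.] 1075 0.0655 (array([ 507.2, -224.5]), 110.1, 55.8, -3.6)
side laid [199. 316.] 1277 0.0655 (array([ 418.8, -248.8]), 110.3, 54.9, 87.1)
side laid [264. 340.] 1464 0.0656 (array([ 533. , -313.6]), 110.6, 55.0, 87.0)
side laid [217. 361.] 1622 0.0656 (array([ 445.6, -337.1]), 109.8, 55.1, -3.1)
[-1.470e-01 -2.660e-01  2.061e+00  1.000e-03  1.348e+00 -2.670e-01] [0.467 0.006 0.141]
[-1.60e-01 -1.42e-01  2.12e+00  1.00e-03  1.16e+00 -2.82e-01] [ 0.469 -0.     0.051]
[-0.691 -0.221  1.992  0.     1.371 -0.636] [ 0.421 -0.252  0.159]
[-0.685 -0.122  2.054  0.     1.208 -0.636] [ 0.423 -0.25   0.077]
[-0.687 -0.122  2.057 -0.     1.205 -0.634] [ 0.421 -0.25   0.075]
[-0.102 -0.022  1.894 -0.     1.277 -0.175] [0.547 0.019 0.112]
[-1.050e-01  5.700e-02  1.917e+00 -1.
[... 239 characters left out ...]
6  0.076]
[-0.55   0.045  1.9   -0.     1.197 -2.067] [ 0.509 -0.225  0.072]
[-0.55   0.048  1.898 -0.     1.196 -2.066] [ 0.51  -0.226  0.072]
[-0.167  0.234  1.634  0.     1.266 -0.338] [ 0.659 -0.036  0.103]
[-0.167  0.295  1.662 -0.     1.18  -0.343] [ 0.657 -0.036  0.048]
[-0.167  0.296  1.663  0.     1.179 -0.343] [ 0.657 -0.036  0.047]
[-0.652  0.085  1.694  0.     1.366 -0.6  ] [ 0.532 -0.312  0.163]
[-0.653  0.178  1.741 -0.     1.22  -0.6  ] [ 0.535 -0.316  0.08 ]
[-0.652  0.185  1.748 -0.     1.209 -0.599] [ 0.534 -0.314  0.072]
[-6.520e-01  1.870e-01  1.747e+00 -1.000e-03  1.206e+00 -5.990e-01] [ 0.534 -0.315  0.071]
[-0.113 -0.268  1.828  0.002  1.577 -0.066] [0.504 0.018 0.281]
```

View pics/ov_side.png

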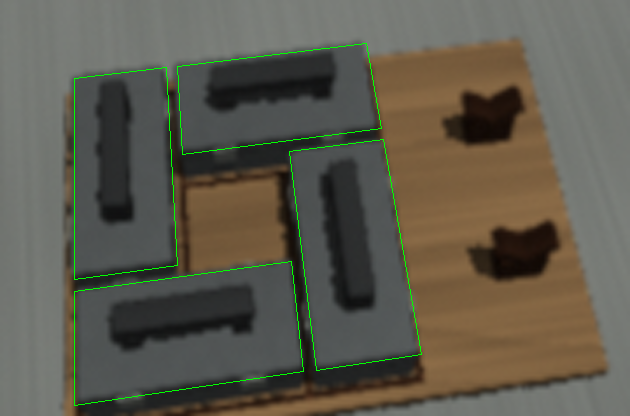

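View pics/ov_scene.png

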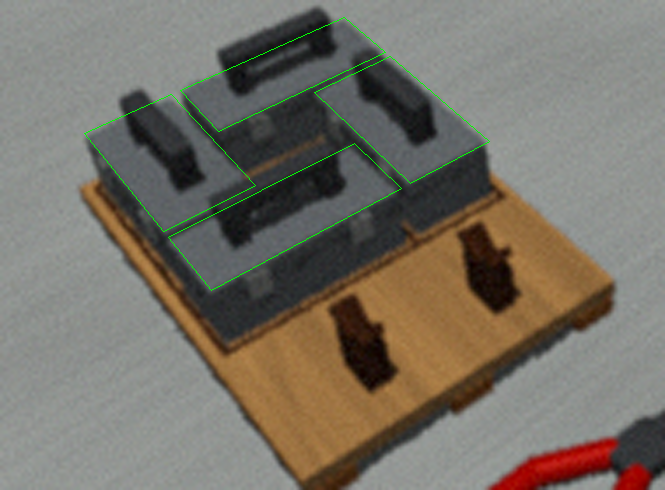

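The side overlay shows all four grey cases filling the predicted rectangles (green, around (100–400, 50–400)) to about 1 mm, and the scene overlay agrees, so the layer is complete. Next I probe a tilted tool pose near the stand to identify the wrist geometry.

arm_command([
  [40,[-0.115,0.94,0.1],[0,0,-0.692]],
  [40,[-0.115,0.94,0.1],[0,0,-0.692]],
  [40,[-0.115,0.94,0.1],[0,0,-0.692]],
  [40,[-0.115,0.94,0.1],[0,0,-0.692]],
  [40,[-0.115,0.94,0.1],[0,0,-0.692]],
  [40,[-0.115,0.94,0.1],[0,0,-0.692]],
  [40,[-0.115,0.94,0.1],[0,0,-0.692]],
  [40,[-0.115,0.94,0.1],[0,0,-0.692]],
  [40,[-0.115,0.94,0.1],[0,0,-0.692]],
  [40,[-0.115,0.94,0.1],[0,0,-0.692]],
  [40,[-0.115,0.94,0.1],[0,0,-0.692]],
])

```text
time: 19.78
tool_pos: [0.47, 0.2953, 0.3067]
tool_rot: [0.0, 0.977, 0.213, -0.001]
contact_force: [0.2, 0.1, 0.8]
gripper_width: 0.464
grasp_force: 0.0
```

```bash
python3 -c "
from h import *
st()"
```

```text
t 19.78 tcp [470.  295.3 306.7] yaw_y -65.41 zax [-0.002 -0.001 -1.   ] j [ 0.427 -0.147  1.681 -0.     1.609  1.569] F [0.2 0.1 0.8] w 0.464 0.0
```

arm_command([
  [40,[0,0,0],[0.141,-0.302,0]],
  [40,[0,0,0],[0.141,-0.302,0]],
  [40,[0,0,0],[0.141,-0.302,0]],
  [40,[0,0,0],[0.141,-0.302,0]],
  [40,[0,0,0],[0.141,-0.302,0]],
  [40,[0,0,0],[0.141,-0.302,0]],
])

```text
time: 20.28
tool_pos: [0.4685, 0.2943, 0.3059]
tool_rot: [-0.056, 0.944, 0.206, 0.251]
contact_force: [0.7, -0.1, 0.2]
gripper_width: 0.47
grasp_force: 0.0
```

```bash
cat > kin.py <<'E'
from h import *
from scipy.optimize import least_squares
Rz=lambda a:Ro.from_rotvec([0,0,a]).as_matrix(); Ry=lambda a:Ro.from_rotvec([0,a,0]).as_matrix()
def fk(q,p):
    a1,h,L2,L3,a3,Lt,d,s4,s6=p
    A=Rz(q[0])@Ry(q[1]); P=np.array([0,0,h])+Rz(q[0])@[a1,d,0]+A@[0,0,L2]
    A=A@Ry(q[2]); P=P+A@[a3,0,L3]
    A=A@Rz(s4*q[3])@Ry(q[4]); P=P+A@[0,0,Lt]
    A=A@Rz(s6*q[5])@Rz(np.pi/2)   # tool y = radial at q6=0
    return P,A
def logs(): return [eval(l) for l in open("log.txt")]
def fit(s4,s6=1):
    L=logs()
    def res(p):
        r=[]
        for q,x,w in L:
            P,A=fk(q,(*p,s4,s6)); Rm=Ro.from_quat([w[1],w[2],w[3],w[0]]).as_matrix()
            r+=list((P-x)*1000)+list((A[:,2]-Rm[:,2])*200)+list(np.cross(A[:,1],Rm[:,1])*200)
        return r
    o=least_squares(res,[0,.3,.35,.35,0,.25,.07]); return o,res
E
python3 - <<'E'
from kin import *
st()
for s4 in(1,-1):
  for s6 in(1,-1):
    o,_=fit(s4,s6);print(s4,s6,o.cost.round(1),np.abs(o.fun).max().round(1),o.x.round(4))
E
```

```text
t 20.28 tcp [468.5 294.3 305.9] yaw_y -65.3 zax [ 0.451  0.209 -0.868] j [ 0.424 -0.502  2.02   0.006  1.103  1.562] F [ 0.7 -0.1  0.2] w 0.47 0.0
1 1 0.0 0.0 [0.     0.238  0.4264 0.6099 0.0957 0.2795 0.0742]
1 -1 222631.7 191.1 [0.     0.238  0.4264 0.6099 0.0957 0.2795 0.0742]
-1 1 11.2 2.7 [-0.      0.2379  0.4264  0.6099  0.0957  0.2794  0.0744]
-1 -1 222628.3 191.1 [-0.      0.2379  0.4264  0.6099  0.0957  0.2794  0.0744]
```

```bash
cat > ik.py <<'E'
from kin import *
p=(*fit(1)[0].x,1,1)
lo=np.array([-3.01,-1.01,.06,-1.02,.09,-3.14]);hi=np.array([3.01,2.22,2.58,4.17,2.62,3.14])
rng=np.random.default_rng(0)
def ik(P,R,seeds):
    best=None
    for s in seeds:
        f=lambda q:(lambda r:np.r_[(r[0]-P)*10,(r[1]-R).ravel()])(fk(q,p))
        o=least_squares(f,np.clip(s,lo+1e-3,hi-1e-3),bounds=(lo,hi))
        if o.cost<1e-8 and (best is None or np.abs(o.x-seeds[0]).max()<np.abs(best-seeds[0]).max()): best=o.x
    return best
def toolR(zt,yt):
    zt=zt/np.linalg.norm(zt);return np.c_[np.cross(yt,zt),yt,zt]
E
cat > plan.py <<'E'
from ik import *
now=np.array(logs()[-1][0])
seeds=[now]+[np.clip(now+rng.normal(0,1,6)*[.4,.4,.4,1.5,.5,1],lo+.01,hi-.01) for _ in range(8)]
a,g=.062,.014
S=np.array([.5594,.3809,.010+a])
sd=np.radians(-3.0); u0=np.array([-np.sin(sd),np.cos(sd),0]); C=np.array([.6268,-.2898,.069])
for phi in(20,30,35):
  F=np.radians(phi)
  for psi in(10,25,34):
    h=np.array([np.cos(np.radians(psi)),np.sin(np.radians(psi)),0])
    for sg in(1,-1):
      zt=h*np.cos(F)-np.array([0,0,np.sin(F)]); yt=sg*np.array([h[1],-h[0],0])
      q=ik(S+zt*g,toolR(zt,yt),seeds); print("pick",phi,psi,sg,None if q is None else (q.round(2),"wristz",(S[2]+np.sin(F)*(.2795-g)).round(3)))
  for e in(1,-1):
    u=e*u0; zt=-np.array([0,0,1])*np.cos(F)-u*np.sin(F)
    for sg in(1,-1):
      yt=sg*np.array([u0[1],-u0[0],0])
      q=ik(C+u*(a-.053)+zt*g,toolR(zt,yt),[np.array([-.6,.3,1.5,0,1.2,-.6])]+seeds); print(" place head",e,sg,None if q is None else q.round(2))
E
python3 plan.py
```

```text
pick 20 10 1 (array([ 0.66,  0.2 ,  2.14,  4.06,  0.58, -2.22]), 'wristz', np.float64(0.163))
pick 20 10 -1 (array([0.66, 0.2 , 2.14, 4.06, 0.58, 0.92]), 'wristz', np.float64(0.163))
pick 20 25 1 (array([ 0.52,  0.14,  2.21,  3.32,  0.44, -1.71]), 'wristz', np.float64(0.163))
pick 20 25 -1 (array([0.52, 0.14, 2.21, 3.32, 0.44, 1.43]), 'wristz', np.float64(0.163))
pick 20 34 1 (array([ 0.43,  0.13,  2.22,  2.78,  0.46, -1.3 ]), 'wristz', np.float64(0.163))
pick 20 34 -1 (array([0.43, 0.13, 2.22, 2.78, 0.46, 1.84]), 'wristz', np.float64(0.163))
 place head 1 1 [-0.4   0.31  1.66 -0.37  1.08 -0.19]
 place head 1 -1 [-0.4   0.31  1.66 -0.37  1.08  2.95]
 place head -1 1 [-0.66  0.46  1.46  0.29  1.43 -0.68]
 place head -1 -1 [-0.66  0.46  1.46  0.29  1.43  2.46]
pick 30 10 1 None
pick 30 10 -1 None
pick 30 25 1 (array([ 0.51,  0.07,  2.18,  3.55,  0.17, -1.94]), 'wristz', np.float64(0.205))
pick 30 25 -1 (array([0.51, 0.07, 2.18, 3.55, 0.17, 1.2 ]), 'wristz', np.float64(0.205))
pick 30 34 1 (array([ 0.43,  0.06,  2.19,  2.4 ,  0.21, -0.92]), 'wristz', np.float64(0.205))
pick 30 34 -1 (array([0.43, 0.06, 2.19, 2.4 , 0.21, 2.22]), 'wristz', np.float64(0.205))
 place head 1 1 [-0.34  0.32  1.69 -0.58  1.05 -0.02]
 place head 1 -1 [-0.34  0.32  1.69 -0.58  1.05  3.12]
 place head -1 1 [-0.71  0.53  1.41  0.41  1.55 -0.74]
 place head -1 -1 [-0.71  0.53  1.41  0.41  1.55  2.41]
pick 35 10 1 None
pick 35 10 -1 None
pick 35 25 1 None
pick 35 25 -1 None
pick 35 34 1 (array([ 0.44,  0.05,  2.16,  1.73,  0.13, -0.25]), 'wristz', np.float64(0.224))
pick 35 34 -1 (array([0.44, 0.05, 2.16, 1.73, 0.13, 2.89]), 'wristz', np.float64(0.224))
 place head 1 1 [-0.31  0.33  1.7  -0.69  1.05  0.07]
 place head 1 -1 [-0.31  0.33  1.7  -0.69  1.05 -3.07]
 place head -1 1 [-0.73  0.57  1.38  0.46  1.61 -0.76]
 place head -1 -1 [-0.73  0.57  1.38  0.46  1.61  2.39]
```

```bash
sed -e 's/for phi in(20,30,35)/for phi in(20,30,38)/' -e 's/for psi in(10,25,34)/for psi in(34,-70,-90,-115)/' plan.py > plan2.py; python3 plan2.py | grep pick
```

```text
pick 20 34 1 (array([ 0.43,  0.13,  2.22,  2.78,  0.46, -1.3 ]), 'wristz', np.float64(0.163))
pick 20 34 -1 (array([0.43, 0.13, 2.22, 2.78, 0.46, 1.84]), 'wristz', np.float64(0.163))
pick 20 -70 1 None
pick 20 -70 -1 None
pick 20 -90 1 None
pick 20 -90 -1 (array([ 0.76,  0.88,  1.13, -0.86,  2.02,  0.75]), 'wristz', np.float64(0.163))
pick 20 -115 1 None
pick 20 -115 -1 (array([ 0.66,  1.  ,  0.93, -0.61,  2.29,  0.96]), 'wristz', np.float64(0.163))
pick 30 34 1 (array([ 0.43,  0.06,  2.19,  2.4 ,  0.21, -0.92]), 'wristz', np.float64(0.205))
pick 30 34 -1 (array([0.43, 0.06, 2.19, 2.4 , 0.21, 2.22]), 'wristz', np.float64(0.205))
pick 30 -70 1 None
pick 30 -70 -1 (array([ 0.8 ,  0.67,  1.38, -0.9 ,  1.67,  0.64]), 'wristz', np.float64(0.205))
pick 30 -90 1 None
pick 30 -90 -1 (array([ 0.74,  0.79,  1.19, -0.75,  1.91,  0.77]), 'wristz', np.float64(0.205))
pick 30 -115 1 None
pick 30 -115 -1 (array([ 0.65,  0.91,  1.  , -0.51,  2.16,  1.01]), 'wristz', np.float64(0.205))
pick 38 34 1 (array([0.44, 0.04, 2.14, 1.13, 0.13, 0.35]), 'wristz', np.float64(0.235))
pick 38 34 -1 (array([ 0.44,  0.04,  2.14,  1.13,  0.13, -2.79]), 'wristz', np.float64(0.235))
pick 38 -70 1 None
pick 38 -70 -1 (array([ 0.77,  0.61,  1.41, -0.8 ,  1.59,  0.61]), 'wristz', np.float64(0.235))
pick 38 -90 1 None
pick 38 -90 -1 (array([ 0.72,  0.73,  1.24, -0.66,  1.82,  0.77]), 'wristz', np.float64(0.235))
pick 38 -115 1 None
pick 38 -115 -1 (array([ 0.64,  0.83,  1.07, -0.44,  2.04,  1.04]), 'wristz', np.float64(0.235))
```

```bash
cat > mv.py <<'E'
from ik import *
def cur():
    q,x,w=logs()[-1]; return np.array(q),np.array(x),Ro.from_quat([w[1],w[2],w[3],w[0]])
F=np.radians(30); a,g=.064,.014
def pick(psi=-90):
    h=np.array([np.cos(np.radians(psi)),np.sin(np.radians(psi)),0]); zt=h*np.cos(F)-[0,0,np.sin(F)]; yt=-np.array([h[1],-h[0],0])
    return zt,toolR(zt,yt)
def delta(P,R):
    q,x,r=cur(); print("shift",((np.array(P)-x)/.3).round(3),"turn",((Ro.from_matrix(R)*r.inv()).as_rotvec()/(np.pi/2)).round(3))
def check(P,R,n=8):
    q,x,r=cur(); v=(Ro.from_matrix(R)*r.inv()).as_rotvec(); s=q
    for i in range(1,n+1):
        s=ik(x+(np.array(P)-x)*i/n,(Ro.from_rotvec(v*i/n)*r).as_matrix(),[s]); print(i,None if s is None else s.round(2))
        if s is None: break
S=np.array([.5594,.3809,.010+a])
sd=np.radians(-3.0); u0=np.array([-np.sin(sd),np.cos(sd),0]); C=np.array([.6268,-.2898,.069])
def place():
    u=-u0; zt=-np.array([0,0,1])*np.cos(F)-u*np.sin(F); yt=np.array([u0[1],-u0[0],0])
    return C+u*(a-.053)+zt*g,toolR(zt,yt)
E
python3 - <<'E'
from mv import *
st()
zt,R=pick(); W=np.array([.5594,.47,.26])
delta(W,R);check(W,R)
P,R2=place();print("place",P,R2[:,2])
E
```

```text
t 20.28 tcp [468.5 294.3 305.9] yaw_y -65.3 zax [ 0.451  0.209 -0.868] j [ 0.424 -0.502  2.02   0.006  1.103  1.562] F [ 0.7 -0.1  0.2] w 0.47 0.0
shift [ 0.303  0.586 -0.153] turn [-0.879  0.562  0.566]
1 [ 0.49 -0.32  1.87 -0.08  1.25  1.5 ]
2 [ 0.55 -0.15  1.71 -0.15  1.4   1.43]
3 [ 0.6   0.02  1.56 -0.23  1.56  1.34]
4 [ 0.66  0.19  1.41 -0.31  1.71  1.24]
5 [ 0.7   0.35  1.26 -0.41  1.86  1.11]
6 [ 0.75  0.5   1.12 -0.52  2.    0.96]
7 [ 0.79  0.65  0.98 -0.66  2.12  0.78]
8 [ 0.82  0.78  0.86 -0.82  2.21  0.56]
place [ 0.62659066 -0.29379452  0.05687564] [ 0.02616798  0.49931477 -0.8660254 ]
```

arm_command([
  [45,[0.303,0.586,-0.153],[-0.879,0.562,0.566]],
  [45,[0.303,0.586,-0.153],[-0.879,0.562,0.566]],
  [45,[0.303,0.586,-0.153],[-0.879,0.562,0.566]],
  [45,[0.303,0.586,-0.153],[-0.879,0.562,0.566]],
  [45,[0.303,0.586,-0.153],[-0.879,0.562,0.566]],
  [45,[0.303,0.586,-0.153],[-0.879,0.562,0.566]],
  [45,[0.303,0.586,-0.153],[-0.879,0.562,0.566]],
  [45,[0.303,0.586,-0.153],[-0.879,0.562,0.566]],
  [45,[0.303,0.586,-0.153],[-0.879,0.562,0.566]],
  [45,[0.303,0.586,-0.153],[-0.879,0.562,0.566]],
  [45,[0.303,0.586,-0.153],[-0.879,0.562,0.566]],
  [45,[0.303,0.586,-0.153],[-0.879,0.562,0.566]],
])

```text
time: 21.28
tool_pos: [0.5622, 0.4722, 0.2615]
tool_rot: [0.281, 0.74, 0.563, -0.237]
contact_force: [0.2, -0.6, -0.9]
gripper_width: 0.533
grasp_force: 0.0
```

Run:
```python
from mv import *
st()
zt,R=pick()
Wp=S+zt*g-zt*.1
delta([.5594,.47,.26],R); delta(Wp,R);check(Wp,R,4)
```

```text
t 21.28 tcp [562.2 472.2 261.5] yaw_y -12.1 zax [-0.034 -0.683 -0.729] j [ 0.775  0.669  0.921 -0.562  2.081  0.899] F [ 0.2 -0.6 -0.9] w 0.533 0.0
shift [-0.009 -0.007 -0.005] turn [-0.184  0.115  0.118]
shift [-0.009 -0.056 -0.482] turn [-0.184  0.115  0.118]
1 [ 0.78  0.72  0.94 -0.61  2.08  0.85]
2 [ 0.79  0.77  0.95 -0.65  2.07  0.81]
3 [ 0.8   0.82  0.96 -0.7   2.07  0.76]
4 [ 0.81  0.88  0.96 -0.74  2.06  0.72]
```

Rotate fully first, then descend to the standoff.

arm_command([
  [45,[-0.005,-0.007,0],[-0.184,0.115,0.118]],
  [45,[-0.005,-0.007,0],[-0.184,0.115,0.118]],
  [45,[-0.005,-0.056,-0.1],[-0.184,0.115,0.118]],
  [45,[-0.005,-0.056,-0.2],[-0.184,0.115,0.118]],
  [45,[-0.005,-0.056,-0.3],[-0.184,0.115,0.118]],
  [45,[-0.005,-0.056,-0.4],[-0.184,0.115,0.118]],
  [45,[-0.005,-0.056,-0.482],[-0.184,0.115,0.118]],
  [45,[-0.005,-0.056,-0.482],[-0.184,0.115,0.118]],
  [45,[-0.005,-0.056,-0.482],[-0.184,0.115,0.118]],
])

```text
time: 22.03
tool_pos: [0.5591, 0.4542, 0.1144]
tool_rot: [0.353, 0.613, 0.612, -0.354]
contact_force: [0.6, -0.6, 1.0]
gripper_width: 0.524
grasp_force: 0.0
```

Run:
```python
from mv import *
st()
zt,R=pick()
delta(S+zt*g,R);check(S+zt*g,R,3)
f=vision.grab_frame("side");g2=vision.grab_frame("scene")
A=cv2.resize(f["color"][60:190,180:310],(390,390),interpolation=3);B=cv2.resize(g2["color"][60:190,260:390],(390,390),interpolation=3)
cv2.imwrite("pics/pre.png",np.hstack([A,B])[:,:,::-1])
```

```text
t 22.03 tcp [559.1 454.2 114.4] yaw_y -0.15 zax [-0.003 -0.866 -0.5  ] j [ 0.81   0.879  0.963 -0.741  2.062  0.721] F [ 0.6 -0.6  1. ] w 0.524 0.0
shift [ 0.001 -0.285 -0.158] turn [-0.    -0.     0.002]
1 [ 0.79  0.85  1.04 -0.74  2.01  0.74]
2 [ 0.76  0.82  1.12 -0.74  1.96  0.75]
3 [ 0.74  0.79  1.19 -0.75  1.91  0.77]
```

View pics/pre.png

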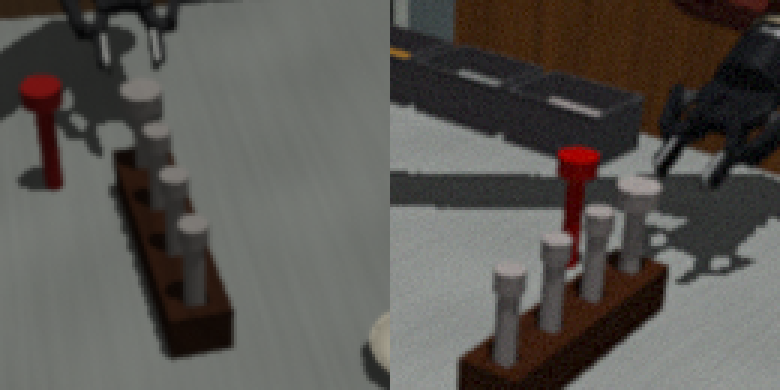

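The picture shows the open fingers at (130,45) in the left crop and (690,165) in the right crop. They line up with the wide chrome set at (140,90) and (638,190), clear of the red one. I approach along the tool axis.

arm_command([
  [45,[0.001,-0.057,-0.032],[0,0,0]],
  [45,[0.001,-0.114,-0.063],[0,0,0]],
  [45,[0.001,-0.171,-0.095],[0,0,0]],
  [45,[0.001,-0.228,-0.126],[0,0,0]],
  [45,[0.001,-0.285,-0.158],[0,0,0]],
  [45,[0.001,-0.285,-0.158],[0,0,0]],
  [45,[0.001,-0.285,-0.158],[0,0,0]],
])

```text
time: 22.72
tool_pos: [0.5602, 0.3697, 0.0722]
tool_rot: [0.353, 0.615, 0.612, -0.351]
contact_force: [0.1, 0.3, 0.5]
gripper_width: 0.527
grasp_force: 0.0
```

Run:
```python
from mv import *
st()
zt,R=pick()
delta(S+zt*g,R)
```

```text
t 22.72 tcp [560.2 369.7  72.2] yaw_y -0.14 zax [ 0.001 -0.863 -0.505] j [ 0.739  0.785  1.187 -0.745  1.915  0.768] F [0.1 0.3 0.5] w 0.527 0.0
shift [-0.003 -0.003 -0.017] turn [-0.004  0.003  0.002]
```

arm_command([
  [45,[-0.001,-0.003,-0.008],[0,0,0]],
  [45,[-0.001,-0.003,-0.008],[0,0,0]],
  [0,[-0.001,-0.003,-0.008],[0,0,0]],
  [0,[-0.001,-0.003,-0.008],[0,0,0]],
  [0,[-0.001,-0.003,-0.008],[0,0,0]],
  [0,[-0.001,-0.003,-0.008],[0,0,0]],
  [0,[-0.001,-0.003,-0.008],[0,0,0]],
  [0,[-0.001,-0.003,-0.008],[0,0,0]],
])

```text
time: 23.38
tool_pos: [0.5591, 0.3691, 0.0683]
tool_rot: [0.353, 0.614, 0.612, -0.351]
contact_force: [-0.2, 3.3, 4.1]
gripper_width: 0.217
grasp_force: 58.4
```

Run:
```python
from mv import *
st()
```

```text
t 23.38 tcp [559.1 369.1  68.3] yaw_y -0.04 zax [ 0.002 -0.864 -0.504] j [ 0.74   0.788  1.191 -0.745  1.911  0.771] F [-0.2  3.3  4.1] w 0.217 58.4
```

arm_command([
  [0,[0,0,0.04],[0,0,0]],
  [0,[0,0,0.1],[0,0,0]],
  [0,[0,0,0.18],[0,0,0]],
  [0,[0,0,0.28],[0,0,0]],
  [0,[0,0,0.4],[0,0,0]],
  [0,[0,0,0.5],[0,0,0]],
  [0,[0,0,0.6],[0,0,0]],
  [0,[0,0,0.6],[0,0,0]],
])

```text
time: 24.05
tool_pos: [0.5601, 0.3695, 0.2572]
tool_rot: [0.354, 0.618, 0.611, -0.346]
contact_force: [1.4, 1.1, -1.3]
gripper_width: 0.214
grasp_force: 58.9
```

Run:
```python
from mv import *
st()
P,R=place(); W=P+[0,0,.15]
M=np.array([.56,.12,.27]);delta(M,R);check(M,R,6); delta(W,R); print(W)
```

```text
t 24.05 tcp [560.1 369.5 257.2] yaw_y -0.16 zax [ 0.005 -0.86  -0.51 ] j [ 0.739  0.59   1.142 -0.82   2.079  0.591] F [ 1.4  1.1 -1.3] w 0.214 58.9
shift [-0.    -0.832  0.043] turn [ 0.993 -0.021 -0.018]
1 [ 0.66  0.41  1.29 -0.63  1.91  0.6 ]
2 [ 0.54  0.23  1.43 -0.45  1.75  0.55]
3 [ 0.4   0.08  1.55 -0.24  1.61  0.43]
4 [ 0.22 -0.04  1.65  0.    1.52  0.26]
5 [ 0.03 -0.11  1.73  0.26  1.5   0.06]
6 [-0.17 -0.12  1.78  0.52  1.55 -0.15]
shift [ 0.221 -2.211 -0.168] turn [ 0.993 -0.021 -0.018]
[ 0.62659066 -0.29379452  0.20687564]
```

arm_command([
  [0,[0,-0.832,0.043],[0.993,-0.021,-0.018]],
  [0,[0,-0.832,0.043],[0.993,-0.021,-0.018]],
  [0,[0,-0.832,0.043],[0.993,-0.021,-0.018]],
  [0,[0,-0.832,0.043],[0.993,-0.021,-0.018]],
  [0,[0,-0.832,0.043],[0.993,-0.021,-0.018]],
  [0,[0,-0.832,0.043],[0.993,-0.021,-0.018]],
  [0,[0,-0.832,0.043],[0.993,-0.021,-0.018]],
  [0,[0,-0.832,0.043],[0.993,-0.021,-0.018]],
  [0,[0,-0.832,0.043],[0.993,-0.021,-0.018]],
  [0,[0,-0.832,0.043],[0.993,-0.021,-0.018]],
  [0,[0,-0.832,0.043],[0.993,-0.021,-0.018]],
  [0,[0,-0.832,0.043],[0.993,-0.021,-0.018]],
])

```text
time: 25.05
tool_pos: [0.5579, 0.1183, 0.2604]
tool_rot: [-0.157, 0.702, 0.674, 0.166]
contact_force: [0.3, -0.6, -4.7]
gripper_width: 0.211
grasp_force: 59.3
```

Run:
```python
from mv import *
st()
P,R=place(); W=P+[0,0,.15]
delta(W,R); check(W,R,5)
```

```text
t 25.05 tcp [557.9 118.3 260.4] yaw_y -2.36 zax [ 0.021  0.445 -0.895] j [-0.146 -0.121  1.783  0.459  1.533 -0.135] F [ 0.3 -0.6 -4.7] w 0.211 59.3
shift [ 0.229 -1.374 -0.179] turn [ 0.04  -0.    -0.007]
1 [-0.29 -0.06  1.75  0.46  1.58 -0.27]
2 [-0.42  0.02  1.69  0.45  1.62 -0.4 ]
3 [-0.53  0.13  1.59  0.44  1.66 -0.5 ]
4 [-0.63  0.25  1.47  0.43  1.7  -0.58]
5 [-0.71  0.39  1.33  0.41  1.75 -0.65]
```

arm_command([
  [0,[0.229,-1,0],[0.04,0,-0.007]],
  [0,[0.229,-1,0],[0.04,0,-0.007]],
  [0,[0.229,-1,0],[0.04,0,-0.007]],
  [0,[0.229,-1,0],[0.04,0,-0.007]],
  [0,[0.229,-1,0],[0.04,0,-0.007]],
  [0,[0.229,-1,0],[0.04,0,-0.007]],
  [0,[0.229,-1,0],[0.04,0,-0.007]],
  [0,[0.229,-1,0],[0.04,0,-0.007]],
])

```text
time: 25.72
tool_pos: [0.6267, -0.1862, 0.258]
tool_rot: [-0.177, 0.703, 0.664, 0.185]
contact_force: [-0.8, -0.2, -4.0]
gripper_width: 0.209
grasp_force: 59.7
```

arm_command([
  [0,[0,-0.374,-0.179],[0,0,0]],
  [0,[0,-0.374,-0.179],[0,0,0]],
  [0,[0,-0.374,-0.179],[0,0,0]],
  [0,[0,-0.374,-0.179],[0,0,0]],
  [0,[0,-0.374,-0.179],[0,0,0]],
  [0,[0,-0.374,-0.179],[0,0,0]],
  [0,[0,-0.374,-0.179],[0,0,0]],
])

```text
time: 26.3
tool_pos: [0.6275, -0.2922, 0.2073]
tool_rot: [-0.177, 0.701, 0.666, 0.186]
contact_force: [-0.1, 0.2, -2.9]
gripper_width: 0.212
grasp_force: 59.6
```

Run:
```python
from mv import *
st()
P,R=place(); delta(P+[0,0,.15],R)
for n in("scene","side"):
    f=vision.grab_frame(n);W=cloud(f)
    m=(W[...,2]>.17)&(W[...,2]<.26)&(W[...,0]>.55)&(W[...,0]<.70)&(W[...,1]>-.42)&(W[...,1]<-.17)
    m&=f["color"].astype(int).sum(-1)>130
    p=W[m];print(n,len(p),p.min(0).round(3),p.max(0).round(3))
    f0=(slice(150,330),slice(60,260)) if n=="scene" else (slice(190,370),slice(200,400))
    cv2.imwrite("pics/held_%s.png"%n,cv2.resize(f["color"][f0][:,:,::-1],(660,594),interpolation=3))
    # shank/head profile along y
    for y in np.arange(-.41,-.2,.015):
        k=p[abs(p[:,1]-y)<.0075]
        if len(k)>4: print(y.round(3),len(k),"x",np.percentile(k[:,0],[5,95]).round(4),"ztop",np.percentile(k[:,2],95).round(4))
```

```text
t 26.3 tcp [ 627.5 -292.2  207.3] yaw_y -2.92 zax [ 0.026  0.496 -0.868] j [-0.705  0.389  1.326  0.412  1.745 -0.648] F [-0.1  0.2 -2.9] w 0.212 59.6
shift [-0.003 -0.005 -0.002] turn [ 0.003  0.    -0.001]
scene 1141 [ 0.604 -0.363  0.202] [ 0.669 -0.235  0.258]
-0.365 236 x [0.6095 0.6441] ztop 0.2402
-0.35 280 x [0.6214 0.645 ] ztop 0.2412
-0.335 106 x [0.6229 0.6378] ztop 0.2399
-0.32 63 x [0.6248 0.6411] ztop 0.2295
-0.305 29 x [0.6407 0.664 ] ztop 0.2569
-0.29 90 x [0.6265 0.6429] ztop 0.23
-0.275 109 x [0.6256 0.6383] ztop 0.2298
-0.26 111 x [0.627  0.6388] ztop 0.2299
-0.245 106 x [0.627  0.6393] ztop 0.2298
-0.23 11 x [0.6287 0.6393] ztop 0.2294
side 357 [ 0.583 -0.339  0.217] [ 0.639 -0.233  0.26 ]
-0.305 10 x [0.5856 0.6066] ztop 0.2598
-0.29 22 x [0.6109 0.6258] ztop 0.2315
-0.275 101 x [0.6178 0.634 ] ztop 0.2319
-0.26 100 x [0.6183 0.635 ] ztop 0.2314
-0.245 98 x [0.619  0.6354] ztop 0.2315
-0.23 25 x [0.6196 0.6361] ztop 0.2315
```

View pics/held_scene.png

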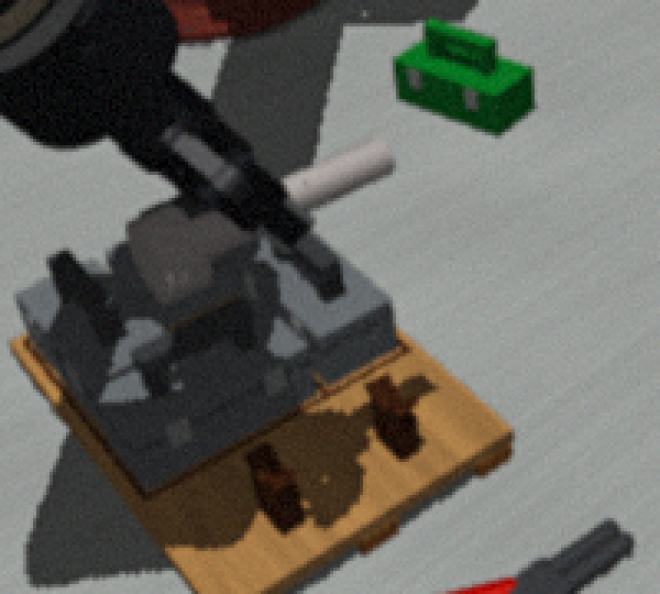

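The picture shows the chrome set level in the fingers, foot end at (385,155) and wide head at (180,250), above the cradle notches at (275,490) and (395,415). Now I lower it.

arm_command([
  [0,[-0.002,-0.003,-0.1],[0,0,0]],
  [0,[-0.002,-0.003,-0.2],[0,0,0]],
  [0,[-0.002,-0.003,-0.3],[0,0,0]],
  [0,[-0.002,-0.003,-0.38],[0,0,0]],
  [0,[-0.002,-0.003,-0.42],[0,0,0]],
  [0,[-0.002,-0.003,-0.45],[0,0,0]],
  [0,[-0.002,-0.003,-0.47],[0,0,0]],
  [0,[-0.002,-0.003,-0.48],[0,0,0]],
  [0,[-0.002,-0.003,-0.48],[0,0,0]],
  [0,[-0.002,-0.003,-0.48],[0,0,0]],
])

```text
time: 27.23
tool_pos: [0.6278, -0.2947, 0.0644]
tool_rot: [-0.175, 0.701, 0.666, 0.187]
contact_force: [-0.4, -0.1, -3.6]
gripper_width: 0.213
grasp_force: 59.7
```

Run:
```python
from mv import *
st()
P,R=place(); delta(P,R)
```

```text
t 27.23 tcp [ 627.8 -294.7   64.4] yaw_y -2.98 zax [ 0.028  0.495 -0.869] j [-0.708  0.523  1.4    0.405  1.553 -0.733] F [-0.4 -0.1 -3.6] w 0.213 59.7
shift [-0.004  0.003 -0.025] turn [ 0.004  0.001 -0.   ]
```

arm_command([
  [0,[-0.003,0.002,-0.01],[0,0,0]],
  [0,[-0.003,0.002,-0.016],[0,0,0]],
  [0,[-0.003,0.002,-0.021],[0,0,0]],
  [0,[-0.003,0.002,-0.021],[0,0,0]],
  [0,[-0.003,0.002,-0.021],[0,0,0]],
])

```text
time: 27.65
tool_pos: [0.6261, -0.2936, 0.0566]
tool_rot: [-0.177, 0.701, 0.665, 0.187]
contact_force: [-0.1, -0.9, -3.4]
gripper_width: 0.211
grasp_force: 59.7
```

Run:
```python
from mv import *
st()
P,R=place(); delta(P,R)
```

```text
t 27.65 tcp [ 626.1 -293.6   56.6] yaw_y -2.99 zax [ 0.027  0.496 -0.868] j [-0.708  0.529  1.406  0.405  1.544 -0.737] F [-0.1 -0.9 -3.4] w 0.211 59.7
shift [ 0.001 -0.001  0.001] turn [ 0.003  0.    -0.   ]
```

arm_command([
  [0,[0,0,-0.004],[0,0,0]],
  [0,[0,0,-0.006],[0,0,0]],
  [0,[0,0,-0.008],[0,0,0]],
  [0,[0,0,-0.008],[0,0,0]],
])

```text
time: 27.98
tool_pos: [0.6269, -0.2937, 0.0553]
tool_rot: [-0.176, 0.701, 0.666, 0.187]
contact_force: [2.1, 0.5, 1.1]
gripper_width: 0.212
grasp_force: 59.9
```

Run:
```python
from mv import *
st()
```

```text
t 27.98 tcp [ 626.9 -293.7   55.3] yaw_y -3.0 zax [ 0.028  0.496 -0.868] j [-0.708  0.532  1.405  0.406  1.541 -0.738] F [2.1 0.5 1.1] w 0.212 59.9
```

arm_command([
  [28,[0,0,0],[0,0,0]],
  [40,[0,0,0],[0,0,0]],
  [45,[0,0,0],[0,0,0]],
  [45,[0,0,0],[0,0,0]],
  [45,[0,0,0],[0,0,0]],
  [45,[-0.002,-0.03,0.052],[0,0,0]],
  [45,[-0.005,-0.08,0.139],[0,0,0]],
  [45,[-0.008,-0.14,0.243],[0,0,0]],
  [45,[-0.01,-0.2,0.35],[0,0,0]],
  [45,[-0.01,-0.25,0.5],[0,0,0]],
  [45,[-0.01,-0.25,0.6],[0,0,0]],
  [45,[-0.01,-0.25,0.6],[0,0,0]],
])

```text
time: 28.98
tool_pos: [0.6254, -0.3718, 0.2447]
tool_rot: [-0.169, 0.701, 0.667, 0.187]
contact_force: [1.4, -1.2, 2.2]
gripper_width: 0.53
grasp_force: 0.0
```

arm_command([
  [45,[-0.3,0.9,0.2],[0,0,0]],
  [45,[-0.3,0.9,0.2],[0,0,0]],
  [45,[-0.3,0.9,0.2],[0,0,0]],
  [45,[-0.3,0.9,0.2],[0,0,0]],
  [45,[-0.3,0.9,0.2],[0,0,0]],
  [45,[-0.3,0.9,0.2],[0,0,0]],
  [45,[-0.3,0.9,0.2],[0,0,0]],
  [45,[-0.3,0.9,0.2],[0,0,0]],
  [45,[-0.3,0.9,0.2],[0,0,0]],
])

```text
time: 29.73
tool_pos: [0.5326, -0.0969, 0.2949]
tool_rot: [-0.176, 0.7, 0.667, 0.186]
contact_force: [0.0, -1.0, 0.6]
gripper_width: 0.525
grasp_force: 0.0
```

Run:
```python
from look import *
st(); cases()
ims=[]
for n,r in(("scene",(200,340,40,230)),("side",(245,384,165,355))):
    f=vision.grab_frame(n);W=cloud(f)
    m=(W[...,2]>.072)&(W[...,2]<.10)&(W[...,0]>.585)&(W[...,0]<.68)&(W[...,1]>-.42)&(W[...,1]<-.17)
    p=W[m];print(n,rect(p[:,:2]),p.min(0).round(3),p.max(0).round(3))
    ims.append(cv2.resize(f["color"][r[0]:r[1],r[2]:r[3],::-1],(400,300),interpolation=3))
cv2.imwrite("pics/final.png",np.hstack(ims))
```

```text
t 29.73 tcp [532.6 -96.9 294.9] yaw_y -2.84 zax [ 0.027  0.495 -0.869] j [-0.55  -0.08   1.699  0.46   1.765 -0.467] F [ 0.  -1.   0.6] w 0.525 0.0
scene laid [136. 230.] 1330 0.0645 (array([ 479.4, -254.2]), 170.4, 109.3, -3.1)
scene laid [106. 258.] 1732 0.0647 (array([ 477.6, -313.2]), 170.3, 110.0, -2.9)
side laid [242. 295.] 1077 0.0655 (array([ 507.3, -224.2]), 109.9, 56.3, -3.3)
side laid [199. 316.] 1266 0.0655 (array([ 418.7, -248.9]), 111.0, 53.5, 85.8)
side laid [264. 340.] 1452 0.0655 (array([ 532.7, -314.1]), 109.7, 54.6, 87.2)
side laid [217. 361.] 1628 0.0656 (array([ 445.5, -337.3]), 109.8, 54.9, -2.5)
scene (array([ 634.2, -302. ]), 127.5, 39.3, 80.5) [ 0.604 -0.364  0.072] [ 0.645 -0.237  0.091]
side (array([ 624.2, -298.9]), 126.3, 39.6, 87.3) [ 0.602 -0.362  0.072] [ 0.642 -0.236  0.092]
```

View pics/final.png

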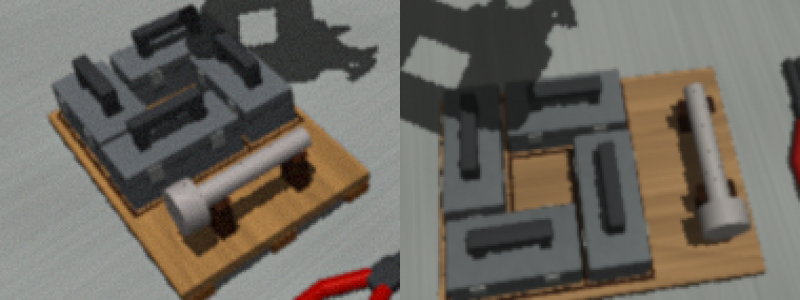

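The final picture shows the shank in both notches, at (220,215) and (295,170) on the left, with the head overhanging at (190,205). The pinwheel of four grey cases is intact, so I hand in.

```bash
python3 -c "
from h import *
print(manip.job_done())"
```

```text
the job is handed in; nothing more can be done
None
```

The job is done and handed in at about 30 s of the 72 s: the three loose cases complete the pinwheel, each within about 2 mm of its outline's centre by camera, and the wide-headed chrome set then went into the V cradle, shank in both notches and centred to about 1 mm.

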